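Turn round the sample row: old rack to new rack in reverse order

TASK

Move the four samples from the full grey rack into the empty metal rack one after another, in reverse order, so that the one now nearest the pull loop of the old rack ends up farthest from the pull loop of the new rack, and so on along the row. Stand each upright in the middle of its own pocket, on the round cork pad, and never let one tip over.

Things in the scene. Friction and masses are not known exactly. Their poses are not given: they have to be found in the camera images.
- old_rack: Full rack, grey plastic, fixed; holds the four samples, each on a fixed cork pad (top 11 mm above the worktop). Origin centre of underside; x along the row, z up. Base 256x72x8 mm, pockets at x=-93,-31,31,93, y=0, between walls 4 mm thick and 21 mm high (x=-124,-62,0,62,124), both long sides open. Its flat dark pull loop is at its +x end (centre x=144); a plain grey plate at the other.
- new_rack: Empty rack, bare metal, fixed; a round cork pad (52 mm across, top 11 mm above the worktop) in every pocket. Origin centre of underside; x along the row, z up. Base 256x72x8 mm, pockets at x=-93,-31,31,93, y=0, between walls 4 mm thick and 21 mm high (x=-124,-62,0,62,124), both long sides open. Pull loop at either end, see new_loop; plain grey plate at the other.
- small_bottle: Small glass dropper bottle with a white screw cap, 27 mm across and 70 mm high (straight body to about 50 mm, cap 24 mm across above), about 30 g. Origin centre of underside, z up its axis; round. Starts on its cork pad in any pocket of the old rack, underside 11 mm above the worktop, neighbours 62 mm away along the row: grasp from above, fingers closing across the row.
- medium_bottle: Taller glass dropper bottle of the same kind with a white screw cap, 34 mm across and 92 mm high (straight body to about 68 mm, cap 26 mm across above), about 60 g. Origin centre of underside, z up its axis; round. Starts on its cork pad in any pocket of the old rack, underside 11 mm above the worktop, neighbours 62 mm away along the row: grasp from above, fingers closing across the row.
- jar: Squat round white jar with a wide black screw lid, 44 mm across and 35 mm high, about 35 g. Origin centre of underside, z up its axis; round. Starts on its cork pad in any pocket of the old rack, underside 11 mm above the worktop, neighbours 62 mm away along the row: grasp from above, fingers closing across the row.
- stick: Slender plain white upright stick tube, 16 mm across and 67 mm high, about 20 g. Origin centre of underside, z up its axis; round. Starts on its cork pad in any pocket of the old rack, underside 11 mm above the worktop, neighbours 62 mm away along the row: grasp from above, fingers closing across the row.
- new_loop: Flat closed loop of dark steel bar, 48 x 32 mm, 9 mm high, fixed at one end of the new rack, at its +x end in some starts and its -x end in others; origin at the loop's centre, 144 mm along the row from the rack's centre. The other end has a plain grey plate.
- pad_small_bottle: Plain round cork pad, 52 mm across and 3 mm thick, fixed in the old rack under the small bottle and showing round it; origin at the centre of its underside. It stays in the old rack and marks the pocket from which the small bottle came. All four such pads look alike.
- pad_medium_bottle: Plain round cork pad, 52 mm across and 3 mm thick, fixed in the old rack under the medium bottle and showing round it; origin at the centre of its underside. It stays in the old rack and marks the pocket from which the medium bottle came. All four such pads look alike.
- pad_stick: Plain round cork pad, 52 mm across and 3 mm thick, fixed in the old rack under the stick tube and showing round it; origin at the centre of its underside. It stays in the old rack and marks the pocket from which the stick tube came. All four such pads look alike.

How it is judged:
At the end, for the whole second after the job is handed in: All four stand in the new rack in reverse order by distance from the loops, each within 10 mm along and 12 mm across the row of its pocket's centre, underside within 4 mm of the pad's top, upright within 0.1 rad, at rest (((x of new_loop in the frame of new_rack above 0 m and x of pad_small_bottle in the frame of old_rack between -0.113 and -0.073 m and x of small_bottle in the frame of new_rack between 0.083 and 0.103 m) or (x of new_loop in the frame of new_rack below 0 m and x of pad_small_bottle in the frame of old_rack between -0.113 and -0.073 m and x of small_bottle in the frame of new_rack between -0.103 and -0.083 m) or (x of new_loop in the frame of new_rack above 0 m and x of pad_small_bottle in the frame of old_rack between -0.051 and -0.011 m and x of small_bottle in the frame of new_rack between 0.021 and 0.041 m) or (x of new_loop in the frame of new_rack below 0 m and x of pad_small_bottle in the frame of old_rack between -0.051 and -0.011 m and x of small_bottle in the frame of new_rack between -0.041 and -0.021 m) or (x of new_loop in the frame of new_rack above 0 m and x of pad_small_bottle in the frame of old_rack between 0.011 and 0.051 m and x of small_bottle in the frame of new_rack between -0.041 and -0.021 m) or (x of new_loop in the frame of new_rack below 0 m and x of pad_small_bottle in the frame of old_rack between 0.011 and 0.051 m and x of small_bottle in the frame of new_rack between 0.021 and 0.041 m) or (x of new_loop in the frame of new_rack above 0 m and x of pad_small_bottle in the frame of old_rack between 0.073 and 0.113 m and x of small_bottle in the frame of new_rack between -0.103 and -0.083 m) or (x of new_loop in the frame of new_rack below 0 m and x of pad_small_bottle in the frame of old_rack between 0.073 and 0.113 m and x of small_bottle in the frame of new_rack between 0.083 and 0.103 m)) and y of small_bottle in the frame of new_rack between -0.012 and 0.012 m and z of small_bottle in the frame of new_rack between 0.007 and 0.015 m and angle between each of small_bottle, medium_bottle, jar, stick's own z axis and vertical below 0.1 rad and linear speed of each of small_bottle, medium_bottle, jar, stick below 0.02 m/s and ((x of new_loop in the frame of new_rack above 0 m and x of pad_medium_bottle in the frame of old_rack between -0.113 and -0.073 m and x of medium_bottle in the frame of new_rack between 0.083 and 0.103 m) or (x of new_loop in the frame of new_rack below 0 m and x of pad_medium_bottle in the frame of old_rack between -0.113 and -0.073 m and x of medium_bottle in the frame of new_rack between -0.103 and -0.083 m) or (x of new_loop in the frame of new_rack above 0 m and x of pad_medium_bottle in the frame of old_rack between -0.051 and -0.011 m and x of medium_bottle in the frame of new_rack between 0.021 and 0.041 m) or (x of new_loop in the frame of new_rack below 0 m and x of pad_medium_bottle in the frame of old_rack between -0.051 and -0.011 m and x of medium_bottle in the frame of new_rack between -0.041 and -0.021 m) or (x of new_loop in the frame of new_rack above 0 m and x of pad_medium_bottle in the frame of old_rack between 0.011 and 0.051 m and x of medium_bottle in the frame of new_rack between -0.041 and -0.021 m) or (x of new_loop in the frame of new_rack below 0 m and x of pad_medium_bottle in the frame of old_rack between 0.011 and 0.051 m and x of medium_bottle in the frame of new_rack between 0.021 and 0.041 m) or (x of new_loop in the frame of new_rack above 0 m and x of pad_medium_bottle in the frame of old_rack between 0.073 and 0.113 m and x of medium_bottle in the frame of new_rack between -0.103 and -0.083 m) or (x of new_loop in the frame of new_rack below 0 m and x of pad_medium_bottle in the frame of old_rack between 0.073 and 0.113 m and x of medium_bottle in the frame of new_rack between 0.083 and 0.103 m)) and y of medium_bottle in the frame of new_rack between -0.012 and 0.012 m and z of medium_bottle in the frame of new_rack between 0.007 and 0.015 m and (x of jar in the frame of new_rack between -0.103 and -0.083 m or x of jar in the frame of new_rack between -0.041 and -0.021 m or x of jar in the frame of new_rack between 0.021 and 0.041 m or x of jar in the frame of new_rack between 0.083 and 0.103 m) and y of jar in the frame of new_rack between -0.012 and 0.012 m and z of jar in the frame of new_rack between 0.007 and 0.015 m and ((x of new_loop in the frame of new_rack above 0 m and x of pad_stick in the frame of old_rack between -0.113 and -0.073 m and x of stick in the frame of new_rack between 0.083 and 0.103 m) or (x of new_loop in the frame of new_rack below 0 m and x of pad_stick in the frame of old_rack between -0.113 and -0.073 m and x of stick in the frame of new_rack between -0.103 and -0.083 m) or (x of new_loop in the frame of new_rack above 0 m and x of pad_stick in the frame of old_rack between -0.051 and -0.011 m and x of stick in the frame of new_rack between 0.021 and 0.041 m) or (x of new_loop in the frame of new_rack below 0 m and x of pad_stick in the frame of old_rack between -0.051 and -0.011 m and x of stick in the frame of new_rack between -0.041 and -0.021 m) or (x of new_loop in the frame of new_rack above 0 m and x of pad_stick in the frame of old_rack between 0.011 and 0.051 m and x of stick in the frame of new_rack between -0.041 and -0.021 m) or (x of new_loop in the frame of new_rack below 0 m and x of pad_stick in the frame of old_rack between 0.011 and 0.051 m and x of stick in the frame of new_rack between 0.021 and 0.041 m) or (x of new_loop in the frame of new_rack above 0 m and x of pad_stick in the frame of old_rack between 0.073 and 0.113 m and x of stick in the frame of new_rack between -0.103 and -0.083 m) or (x of new_loop in the frame of new_rack below 0 m and x of pad_stick in the frame of old_rack between 0.073 and 0.113 m and x of stick in the frame of new_rack between 0.083 and 0.103 m)) and y of stick in the frame of new_rack between -0.012 and 0.012 m and z of stick in the frame of new_rack between 0.007 and 0.015 m); the robot touches nothing.
It fails at once if a sample is tipped over (angle between any of small_bottle, medium_bottle, jar, stick's own z axis and vertical above 0.7 rad).
It also fails if it takes over 122 s, if anything falls off the work surface, if the arm or the gripper's body presses on something with over 40 N, if the wrist force passes 120 N, or if a joint passes its speed limit or range.

ROBOT

A 6-joint arm with a two-finger parallel gripper is mounted at the origin on a cart in front of the work surface, level with it; the furniture and walls round the work are solid. World frame = base frame: x ahead of the robot, y to its left, z up, the work surface at z = 0. Lengths are in m, angles in rad, forces in N, time in s.
With the tool pointing down it reaches from about 0.35 to 0.875 m from the base axis. Payload 4.2 kg.
Tool frame: the origin (TCP) lies at the very end of the fingers, on their centre line; the grasp point (between the pads) lies 19 mm behind it; y points along the fingers, x is the direction in which the jaws open and shut, and the axes are right-handed (so a half turn about y gives the same grasp; the last joint's range is limited). The gripper opens to 85 mm and grips with 20 to 120 N. Pads are 22 mm wide; open, the fingers measure 114 mm over their backs; the gripper's body (76 mm by 85 mm) begins 54 mm behind the grasp point. The pads swing forward as they close: fully open they stand 13 mm farther back than shut.
Start: joints at [1.487, 0.385, 0.008, 0, -1.194, -0.259], TCP at [0.21, 0.589, 0.231] pointing down, gripper open.
Joint ranges: [-3.14, 3.14], [-1.21, 2.06], [-1.07, 1.41], [-3.16, 2.05], [-2.99, -0.16], [-3.1, 3.1]. Speed limits (rad/s): [2.79, 2.79, 3.14, 3.14, 3.14, 3.14].

INTERFACE

Orientations are given as a unit quaternion [w, x, y, z].
In Python, from bench import arm gives the robot as it stands.
- The arm moves only by the tool carry_out, never from a script. Its argument "rows" is one flat list of numbers, 7 for each row, row after row: the shift along the tool's x, y, z in m, then the turn, a rotation vector about the tool's x, y, z in degrees, then the finger opening in m, from 0 to 0.0854. A call has 1 to 5 rows; each row is the pose to reach, as a shift and turn from the pose measured when the call began, along the tool's axes at that moment; what a row does not reach only later rows make up. A row lasts 1/12 s, in which the tool goes at most 41.7 mm and 7.16 degrees, less where a joint would pass 70% of its speed; a pose out of reach is approached as far as the arm can. A call with a gripper value outside its range is refused whole. The fingers move at their own pace and stop on an object; "force" is the grip in N (left out, the last holds). Time passes only in rows, so rows that repeat a pose let the fingers close. It gives the time, the measured TCP pose, the force and the opening at its end, in the units of the state.
- arm.get_obs(): the state, without advancing time (a new reading comes with each control period).
- arm.read_camera(name): name is "side" or "top"; returns a dict with "color" (384x512x3 uint8, red, green, blue), "vertical_fov" (degrees; the focal length in pixels is half the picture's height over the tangent of half this angle, whatever the lens; pixels are square), "cx", "cy" (the principal point, pixels), "R" (3x3) and "t" (3): a world point X has camera coordinates R X + t. Camera axes: x right, y down, z forward; pixel columns grow to the right and rows downward; lengths in m; the calibration is good to about 2 mm. A picture is of the moment at which its call begins. There is no depth.
- arm.close_job(): hands the job in, once; it reports no verdict.
The state is a dict: "clock": time; "joint_positions": joint angles; "dq": joint speeds; "tau": joint torques, N m; "tcp_pos": TCP position; "eef_rot": TCP orientation; "contact_force": force on the tool from outside, world axes, zero at the start; "moment": the same for the moment, N m; "opening": opening from 0.0 (shut) to 1.0 (fully open).
Only numpy, scipy, OpenCV 4.12 (cv2) and the standard library are available. Lean on these libraries where they do the work, as an engineer would, in place of code of your own. Each camera call takes 0.05 s, during which the arm holds its last target.

## Working session

There is one attempt and no reset: what is moved stays moved. The work goes in short steps, Python scripts to look and compute and a tool call to move; the robot and the scene stay as the last step left them, time stands still between calls to the robot, and variables do not carry over. Pictures are saved under pics/ and viewed, and the job is handed in when it is done.

Besides the shell and the picture viewer there is one more tool, called after "Request:" by a JSON object that holds its "op" and its "data", one argument or row to a line. carry_out: Moves the arm, as the interface text tells. Its arguments: {"type":"object","properties":{"rows":{"type":"array"},"force":{"type":"number"}},"required":["rows"]}

```bash
ls; mkdir -p pics; python3 - <<'E'
from bench import arm
import cv2
o=arm.get_obs()
for k,v in o.items(): print(k,v)
for n in("top","side"):
    c=arm.read_camera(n); cv2.imwrite(f"pics/{n}0.png",cv2.resize(c["color"][:,:,::-1],(800,600),interpolation=cv2.INTER_CUBIC))
    print(n,c["vertical_fov"],c["cx"],c["cy"],c["R"],c["t"])
E
```

```text
pics
clock 0.0
joint_positions [ 1.48659890e+00  3.85541813e-01  6.61483307e-03 -4.91351306e-04
 -1.19398385e+00 -2.58575069e-01]
dq [-0.00010353 -0.00096293  0.00033327  0.00102185 -0.0007764   0.00108496]
tau [ 3.36945877e-04 -3.92287052e+01  1.88397646e+01  4.18602034e+00
 -4.73548673e-03 -3.40561520e-06]
tcp_pos [0.20986468 0.58809099 0.23022731]
eef_rot [-0.40674353  0.40795206 -0.5775166   0.57845431]
contact_force [0.69202058 0.37091453 0.6700004 ]
moment [-0.01720884  0.00507492 -0.04540821]
opening 0.9989648520849795
top 43.72759616828265 251.97470954987472 191.01456319082692 [[ 0.00550041 -0.9998599   0.01580892]
 [-0.99673002 -0.00675632 -0.08052095]
 [ 0.08061647 -0.01531432 -0.99662754]] [-0.0235274   0.45508236  1.20213675]
side 46.02018015435171 253.7677186831787 194.7452450438894 [[ 0.93434678 -0.35564788  0.02259803]
 [-0.16759973 -0.49450401 -0.85286348]
 [ 0.31449391  0.79308283 -0.52164472]] [-0.43531345  0.13070239  1.29512622]
```

View pics/top0.png

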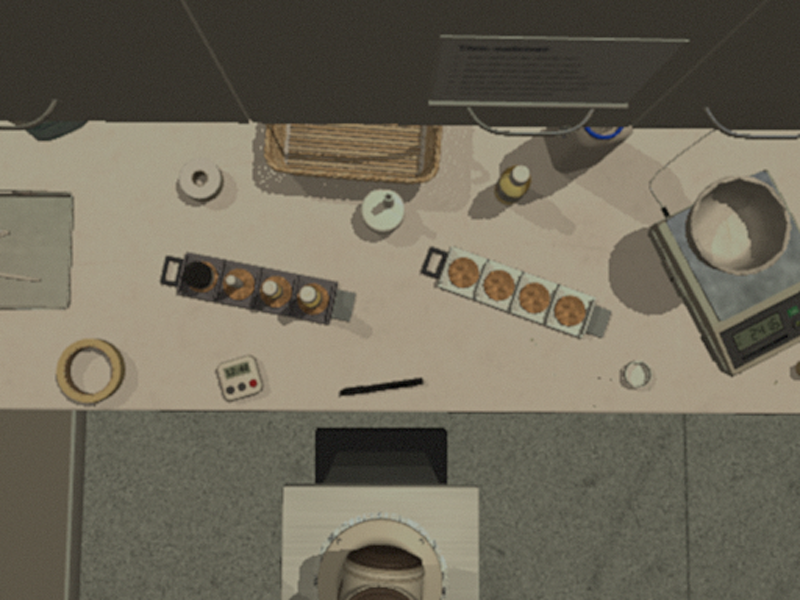

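View pics/side0.png

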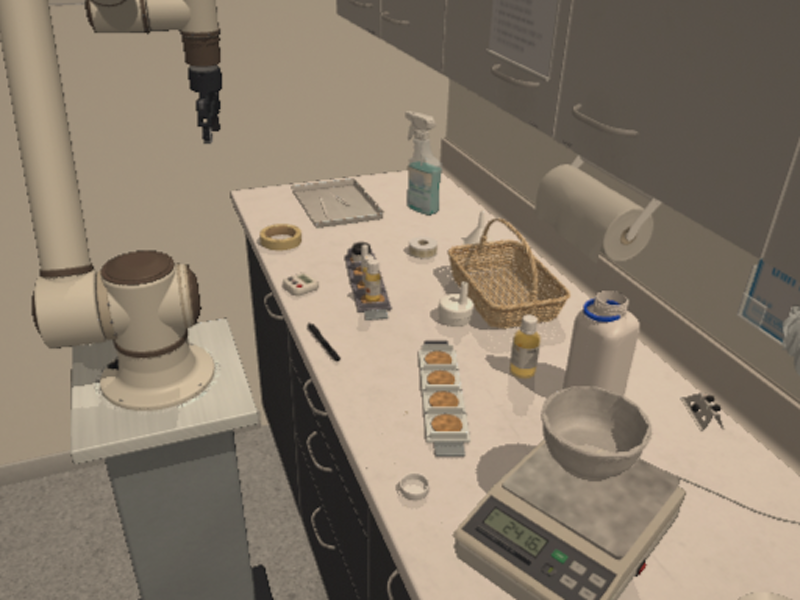

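```bash
cat > h.py <<'E'
import numpy as np, cv2
from bench import arm
class Cam:
    def __init__(s,n):
        s.c=arm.read_camera(n); s.img=s.c["color"][:,:,::-1].copy()
        s.f=192/np.tan(np.radians(s.c["vertical_fov"]/2)); s.R=np.array(s.c["R"]); s.t=np.array(s.c["t"])
        s.K=np.array([[s.f,0,s.c["cx"]],[0,s.f,s.c["cy"]],[0,0,1]])
    def proj(s,X):
        X=np.atleast_2d(X); p=(s.R@X.T).T+s.t; return np.c_[s.f*p[:,0]/p[:,2]+s.c["cx"],s.f*p[:,1]/p[:,2]+s.c["cy"]]
    def unproj(s,uv,z):
        uv=np.atleast_2d(uv); d=np.c_[(uv-[s.c["cx"],s.c["cy"]])/s.f,np.ones(len(uv))]@s.R
        o=-s.R.T@s.t; return o+d*((z-o[2])/d[:,2])[:,None]
    def crop(s,name,x0,y0,w,h,k):
        cv2.imwrite(name,cv2.resize(s.img[y0:y0+h,x0:x0+w],None,fx=k,fy=k,interpolation=cv2.INTER_CUBIC))
E
python3 - <<'E'
from h import *
for n in("top","side"):
    c=Cam(n); print(n,-c.R.T@c.t,c.proj([[0,0,0],[.2099,.588,.23]]))
    if n=="top": c.crop("pics/t1.png",90,150,160,70,5); c.crop("pics/t2.png",255,145,150,80,5)
    else: c.crop("pics/s1.png",205,145,110,80,7); c.crop("pics/s2.png",250,205,70,95,6)
E
```

```text
top [ 0.35681164 -0.00203952  1.2350982 ] [[242.61006058 372.1517129 ]
 [-43.97606609 299.98658426]]
side [ 0.0213301  -1.11732782  0.79690427] [[101.80862927 240.37079532]
 [136.44107333  91.11112367]]
```

View pics/t1.png

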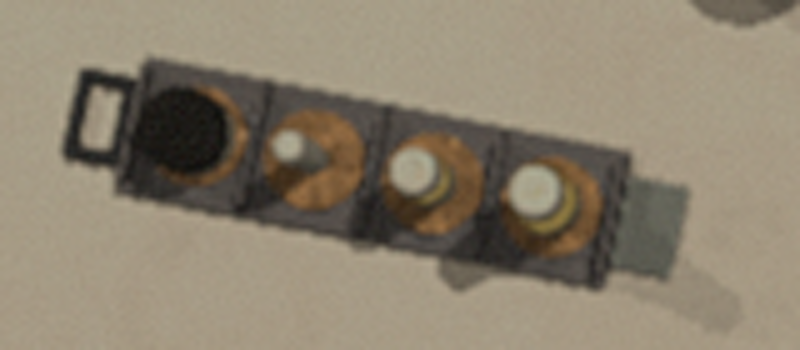

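View pics/t2.png

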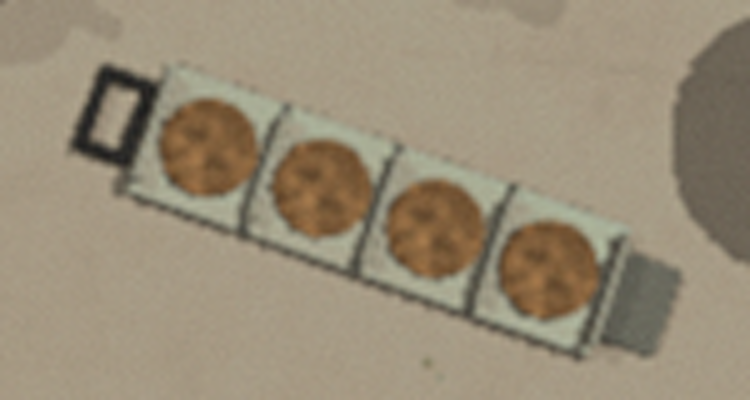

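View pics/s1.png

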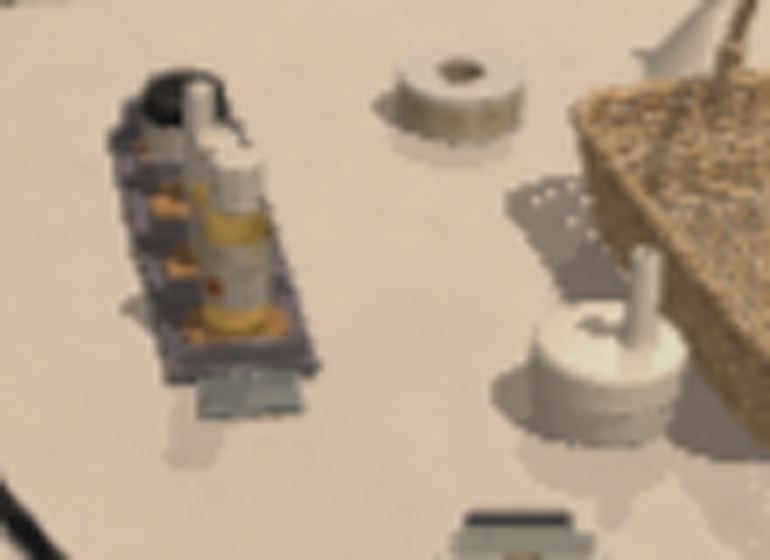

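View pics/s2.png

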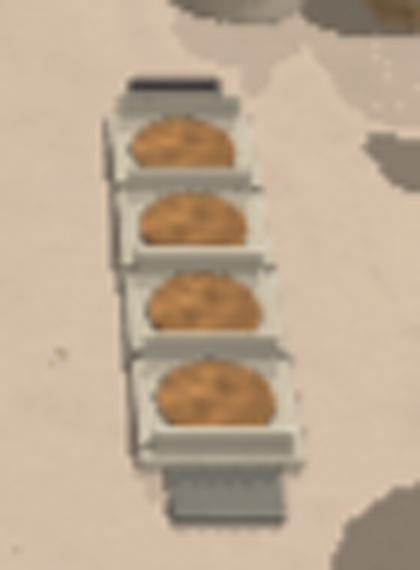

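```bash
python3 - <<'E'
from h import *
c=Cam("top"); s=Cam("side")
def pads(cam,x0,y0,w,h):
    hsv=cv2.cvtColor(cam.img[y0:y0+h,x0:x0+w],cv2.COLOR_BGR2HSV)
    m=cv2.inRange(hsv,(5,95,60),(20,255,255)); m=cv2.morphologyEx(m,cv2.MORPH_CLOSE,np.ones((3,3)))
    cs,_=cv2.findContours(m,cv2.RETR_EXTERNAL,cv2.CHAIN_APPROX_NONE); o=[]
    for q in cs:
        if cv2.contourArea(q)>100:
            e=cv2.fitEllipse(q); M=cv2.moments(q); o.append([M['m10']/M['m00']+x0,M['m01']/M['m00']+y0]); print(cv2.contourArea(q),np.round(e[0],1),np.round(e[1],1))
    return np.array(sorted(o))
for cam,b in((c,(255,145,150,80)),(s,(250,205,70,95))):
    p=pads(cam,*b); X=cam.unproj(p,.011); print(p.round(2).tolist()); print(X.round(4).tolist()); v=np.diff(X,axis=0); print(np.linalg.norm(v,axis=1),np.degrees(np.arctan2(v[:,1],v[:,0])), X.mean(0))
def px(q,x0,y0,k=5): return (np.array(q)+.5)/k-.5+[x0,y0]
# old pads by eye (stick, small, medium)
P=px([[312,160],[432,183],[550,207]],90,150); X=c.unproj(P,.011); print(X.round(4)); 
# tops: jar z.046 stick .078 small .081 med .103
for q,z in(((182,130),.046),((288,146),.078),((412,170),.081),((534,189),.103)): print(c.unproj(px([q],90,150),z).round(4))
E
```

```text
269.5 [109.3  53.5] [18.1 19.1]
265.0 [86.7 45.3] [18.1 18.8]
264.0 [64.  37.2] [18.2 18.6]
263.5 [41.2 29.1] [18.2 18.6]
[[296.23, 174.14], [318.99, 182.15], [341.69, 190.28], [364.29, 198.54]]
[[0.5003, -0.1347, 0.011], [0.4799, -0.1934, 0.011], [0.4593, -0.2519, 0.011], [0.4384, -0.31, 0.011]]
[0.06211487 0.06199096 0.06178785] [-109.11930821 -109.43277725 -109.79383711] [ 0.46944969 -0.22249405  0.011     ]
156.0 [35.6 65.4] [10.7 19.6]
127.5 [33.4 50.1] [ 9.3 18.8]
113.0 [31.8 36.4] [ 8.6 18. ]
[[281.75, 241.39], [283.41, 255.13], [285.54, 270.45]]
[[0.4801, -0.187, 0.011], [0.4593, -0.2451, 0.011], [0.4388, -0.3048, 0.011]]
[0.06172182 0.06316393] [-109.62428444 -108.98716343] [ 0.45938788 -0.24563338  0.011     ]
[[0.4783 0.2355 0.011 ]
 [0.4669 0.1739 0.011 ]
 [0.455  0.1134 0.011 ]]
[[0.4894 0.2936 0.046 ]]
[[0.4784 0.2342 0.078 ]]
[[0.4668 0.1736 0.081 ]]
[[0.4561 0.1124 0.103 ]]
```

```bash
cat >> h.py <<'E'
from scipy.spatial.transform import Rotation as Rn
OLD=dict(jar=(.4897,.2950),stick=(.4783,.2350),small=(.4668,.1738),medium=(.4555,.1130))
NEW=dict(medium=(.5003,-.1347),small=(.4799,-.1934),stick=(.4593,-.2519),jar=(.4384,-.3100))
def des(row_deg):
    # tool y down, tool x perpendicular to row, nearest to current
    o=arm.get_obs(); q=o["eef_rot"]; Rc=Rn.from_quat([q[1],q[2],q[3],q[0]]).as_matrix()
    a=np.radians(row_deg-90); x=np.array([np.cos(a),np.sin(a),0])
    if x@Rc[:,0]<0: x=-x
    y=np.array([0,0,-1.]); return o,Rc,np.c_[x,y,np.cross(x,y)]
def go(*targets,row=79.6):
    """targets xyz from the current pose; prints shift & rotvec (deg) in tool axes"""
    o,Rc,Rd=des(row); p=np.array(o["tcp_pos"])
    print("t",round(o["clock"],2),"tcp",p.round(4),"op",round(o["opening"],3),"F",np.round(o["contact_force"],1),"q",np.round(o["joint_positions"],2))
    rv=np.degrees(Rn.from_matrix(Rc.T@Rd).as_rotvec())
    for T in targets: print("shift",(Rc.T@(np.array(T)-p)).round(4),"rot",rv.round(2),"dist",round(np.linalg.norm(np.array(T)-p),3))
    return
E
python3 - <<'E'
from h import *
q=arm.get_obs()["eef_rot"]; print(Rn.from_quat([q[1],q[2],q[3],q[0]]).as_matrix().round(3))
x,y=OLD["jar"]; go((x,y,.2),(x,y,.11))
E
```

```text
[[-0.336 -0.     0.942]
 [-0.942 -0.001 -0.336]
 [ 0.001 -1.     0.   ]]
t 0.3 tcp [0.21   0.5885 0.231 ] op 1.0 F [-0.1  0.8 -0.5] q [ 1.49  0.39  0.01 -0.   -1.19 -0.26]
shift [0.1823 0.0311 0.3621] rot [-3.000e-02  8.075e+01  3.000e-02] dist 0.407
shift [0.1823 0.1211 0.3621] rot [-3.000e-02  8.075e+01  3.000e-02] dist 0.423
```

Request:
{"op": "carry_out", "data": {
  "rows": [0.18, 0.03, 0.36, 0, 80.75, 0, 0.0854, 0.18, 0.03, 0.36, 0, 80.75, 0, 0.0854, 0.18, 0.03, 0.36, 0, 80.75, 0, 0.0854, 0.18, 0.03, 0.36, 0, 80.75, 0, 0.0854, 0.18, 0.03, 0.36, 0, 80.75, 0, 0.0854],
  "force": 40
}}

```text
clock: 0.72
tcp_pos: [0.3546, 0.4371, 0.2157]
eef_rot: [-0.208, 0.208, -0.676, 0.676]
contact_force: [0.1, 1.4, 0.1]
opening: 0.999
```

```bash
python3 - <<'E'
from h import *
x,y=OLD["jar"]; go((x,y,.2),(x,y,.11))
E
```

```text
t 0.72 tcp [0.3546 0.4371 0.2157] op 0.999 F [0.1 1.4 0.1] q [ 1.18  0.29 -0.17  0.   -1.11 -0.58]
shift [-0.0317  0.0157  0.1935] rot [-1.000e-02  4.464e+01 -1.000e-02] dist 0.197
shift [-0.0317  0.1057  0.1935] rot [-1.000e-02  4.464e+01 -1.000e-02] dist 0.223
```

Request:
{"op": "carry_out", "data": {
  "rows": [-0.032, 0.016, 0.1935, 0, 44.6, 0, 0.0854, -0.032, 0.016, 0.1935, 0, 44.6, 0, 0.0854, -0.032, 0.016, 0.1935, 0, 44.6, 0, 0.0854, -0.032, 0.016, 0.1935, 0, 44.6, 0, 0.0854, -0.032, 0.016, 0.1935, 0, 44.6, 0, 0.0854]
}}

```text
clock: 1.13
tcp_pos: [0.4914, 0.2927, 0.1996]
eef_rot: [0.01, -0.01, -0.707, 0.707]
contact_force: [0.5, 1.2, 0.4]
opening: 0.995
```

```bash
python3 - <<'E'
from h import *
x,y=OLD["jar"]; go((x,y,.1))
E
```

```text
t 1.13 tcp [0.4914 0.2927 0.1996] op 0.995 F [0.5 1.2 0.4] q [ 0.82  0.32 -0.17  0.   -1.08 -0.85]
shift [ 0.0018  0.0996 -0.0023] rot [-0.02  8.71 -0.01] dist 0.1
```

Request:
{"op": "carry_out", "data": {
  "rows": [0.002, 0.04, -0.002, 0, 4.5, 0, 0.0854, 0.002, 0.08, -0.002, 0, 8.7, 0, 0.0854, 0.002, 0.095, -0.002, 0, 8.7, 0, 0.0854, 0.002, 0.1, -0.002, 0, 8.7, 0, 0.0854, 0.002, 0.1, -0.002, 0, 8.7, 0, 0.0854]
}}

```text
clock: 1.55
tcp_pos: [0.4892, 0.2942, 0.0984]
eef_rot: [0.064, -0.063, -0.703, 0.705]
contact_force: [-0.6, -0.3, -0.3]
opening: 1.001
```

```bash
python3 - <<'E'
from h import *
x,y=OLD["jar"]; go((x,y,.018))
c=Cam("top"); c.crop("pics/t3.png",90,140,130,80,6);s=Cam("side"); s.crop("pics/s3.png",205,105,110,110,5)
o=arm.get_obs(); print(c.proj(o["tcp_pos"]),s.proj(o["tcp_pos"]))
E
```

```text
t 1.55 tcp [0.4892 0.2942 0.0984] op 1.001 F [-0.6 -0.3 -0.3] q [ 0.83  0.42 -0.3   0.   -0.85 -1.01]
shift [-0.0005  0.0804 -0.0012] rot [-0.17  0.02  0.07] dist 0.08
[[119.37059205 172.57016296]] [[231.58119542 143.77079954]]
```

View pics/t3.png

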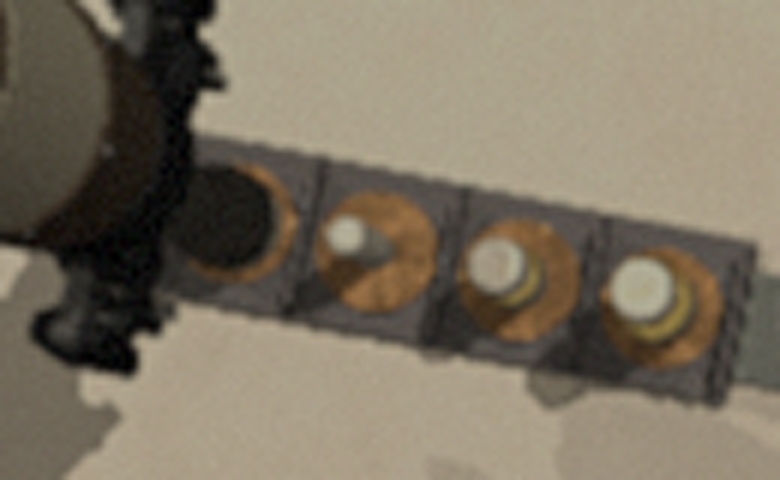

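View pics/s3.png

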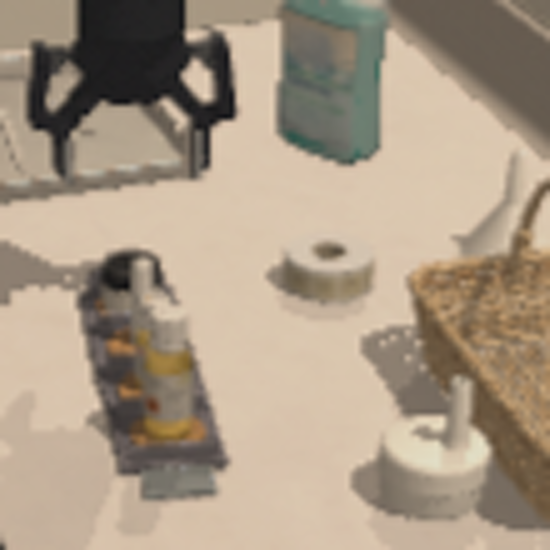

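Request:
{"op": "carry_out", "data": {
  "rows": [0, 0.03, -0.001, 0, 0, 0, 0.0854, 0, 0.06, -0.001, 0, 0, 0, 0.0854, 0, 0.075, -0.001, 0, 0, 0, 0.0854, 0, 0.08, -0.001, 0, 0, 0, 0.0854, 0, 0.08, -0.001, 0, 0, 0, 0.0854]
}}

```text
clock: 2.07
tcp_pos: [0.491, 0.2973, 0.0214]
eef_rot: [-0.062, 0.064, 0.705, -0.704]
contact_force: [0.3, 0.1, 0.5]
opening: 0.997
```

```bash
python3 - <<'E'
from h import *
x,y=OLD["jar"]; go((x,y,.018))
s=Cam("side"); s.crop("pics/s4.png",205,105,110,110,5)
E
```

```text
t 2.07 tcp [0.491  0.2973 0.0214] op 0.997 F [0.3 0.1 0.5] q [ 0.83  0.53 -0.36  0.   -0.67 -1.01]
shift [0.0009 0.0034 0.0026] rot [ 0.11  0.12 -0.15] dist 0.004
```

View pics/s4.png

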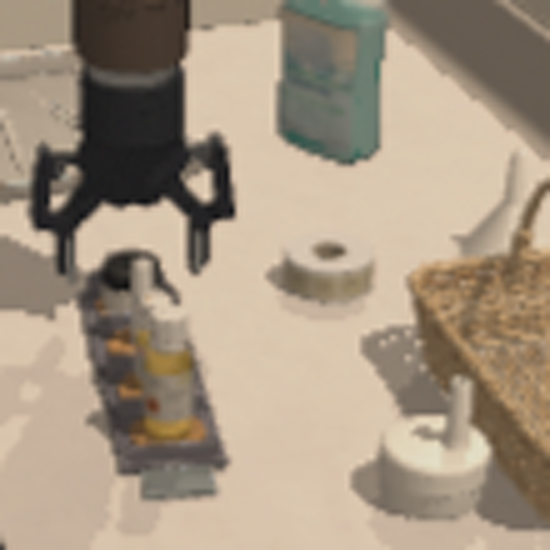

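Request:
{"op": "carry_out", "data": {
  "rows": [0, 0.003, 0, 0, 0, 0, 0.06, 0, 0.003, 0, 0, 0, 0, 0.05, 0, 0.003, 0, 0, 0, 0, 0.03, 0, 0.003, 0, 0, 0, 0, 0.03, 0, 0.003, 0, 0, 0, 0, 0.03],
  "force": 35
}}

```text
clock: 2.53
tcp_pos: [0.4922, 0.2984, 0.0208]
eef_rot: [-0.061, 0.065, 0.706, -0.703]
contact_force: [-1.6, -0.1, 5.4]
opening: 0.503
```

Request:
{"op": "carry_out", "data": {
  "rows": [0, 0, 0, 0, 0, 0, 0.03, 0, 0, 0, 0, 0, 0, 0.03, 0, 0, 0, 0, 0, 0, 0.03, 0, 0, 0, 0, 0, 0, 0.03]
}}

```text
clock: 2.87
tcp_pos: [0.4922, 0.2984, 0.0208]
eef_rot: [-0.061, 0.065, 0.706, -0.703]
contact_force: [-0.5, -0.0, 1.9]
opening: 0.501
```

```bash
python3 - <<'E'
from h import *
x,y=OLD["jar"]; go((x,y,.15))
s=Cam("side"); s.crop("pics/s5.png",205,105,110,110,5)
E
```

```text
t 2.87 tcp [0.4922 0.2984 0.0208] op 0.501 F [-0.5 -0.   1.9] q [ 0.83  0.53 -0.36  0.   -0.67 -1.01]
shift [ 0.0012 -0.1292  0.0032] rot [ 0.3   0.15 -0.31] dist 0.129
```

View pics/s5.png

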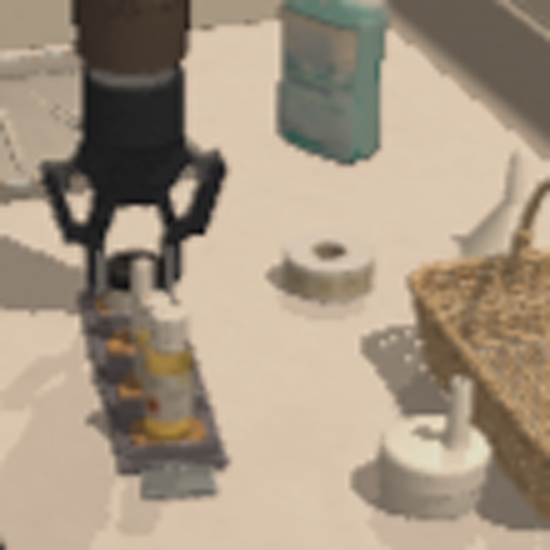

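Request:
{"op": "carry_out", "data": {
  "rows": [0, -0.01, 0, 0, 0, 0, 0.03, 0, -0.04, 0, 0, 0, 0, 0.03, 0, -0.08, 0, 0, 0, 0, 0.03, 0, -0.115, 0, 0, 0, 0, 0.03, 0, -0.13, 0, 0, 0, 0, 0.03]
}}

```text
clock: 3.33
tcp_pos: [0.4934, 0.2993, 0.1567]
eef_rot: [-0.058, 0.067, 0.708, -0.701]
contact_force: [0.4, 0.9, 0.5]
opening: 0.499
```

```bash
python3 - <<'E'
from h import *
x,y=NEW["jar"]; go((x,y,.16),row=70.6)
s=Cam("side"); s.crop("pics/s6.png",205,85,110,110,5)
E
```

```text
t 3.33 tcp [0.4934 0.2993 0.1567] op 0.499 F [0.4 0.9 0.5] q [ 0.83  0.36 -0.23  0.   -0.96 -1.01]
shift [-0.0537 -0.0097  0.6094] rot [ 0.71  9.21 -0.59] dist 0.612
```

View pics/s6.png

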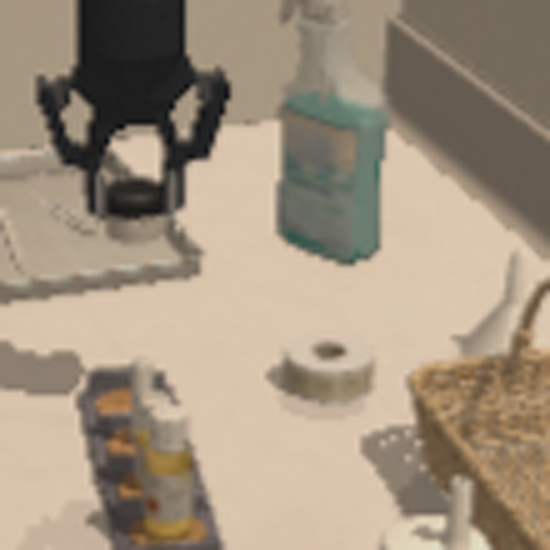

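Request:
{"op": "carry_out", "data": {
  "rows": [-0.002, 0, 0.02, 0.7, 1, -0.6, 0.03, -0.005, 0, 0.055, 0.7, 3, -0.6, 0.03, -0.008, 0, 0.095, 0.7, 5, -0.6, 0.03, -0.012, 0, 0.135, 0.7, 7, -0.6, 0.03, -0.0155, 0, 0.175, 0.7, 9.2, -0.6, 0.03]
}}

```text
clock: 3.8
tcp_pos: [0.4771, 0.1225, 0.1555]
eef_rot: [-0.119, 0.12, 0.697, -0.696]
contact_force: [1.3, -0.4, -0.3]
opening: 0.498
```

```bash
python3 - <<'E'
from h import *
x,y=NEW["jar"]; go((x,y,.16),row=70.6)
E
```

```text
t 3.8 tcp [0.4771 0.1225 0.1555] op 0.498 F [ 1.3 -0.4 -0.3] q [ 0.58  0.23 -0.42 -0.   -0.92 -0.92]
shift [-0.1077 -0.0052  0.4207] rot [ 0.09 -0.07  0.  ] dist 0.434
```

Request:
{"op": "carry_out", "data": {
  "rows": [-0.01, 0, 0.038, 0, 0, 0, 0.03, -0.02, 0, 0.077, 0, 0, 0, 0.03, -0.03, 0, 0.116, 0, 0, 0, 0.03, -0.04, 0, 0.155, 0, 0, 0, 0.03, -0.05, 0, 0.194, 0, 0, 0, 0.03]
}}

```text
clock: 4.22
tcp_pos: [0.4578, -0.0794, 0.1549]
eef_rot: [-0.12, 0.119, 0.697, -0.696]
contact_force: [0.9, 0.7, 0.4]
opening: 0.502
```

Request:
{"op": "carry_out", "data": {
  "rows": [-0.01, 0, 0.038, 0, 0, 0, 0.03, -0.02, 0, 0.077, 0, 0, 0, 0.03, -0.03, 0, 0.116, 0, 0, 0, 0.03, -0.038, 0, 0.15, 0, 0, 0, 0.03, -0.044, 0, 0.17, 0, 0, 0, 0.03]
}}

```text
clock: 4.63
tcp_pos: [0.4404, -0.2574, 0.154]
eef_rot: [-0.122, 0.12, 0.697, -0.696]
contact_force: [0.6, -0.4, -0.6]
opening: 0.503
```

```bash
python3 - <<'E'
from h import *
x,y=NEW["jar"]; go((x,y,.09),row=70.6)
E
```

```text
t 4.63 tcp [ 0.4404 -0.2574  0.154 ] op 0.503 F [ 0.6 -0.4 -0.6] q [-0.21  0.27 -0.38 -0.   -0.93 -0.13]
shift [-0.0161  0.0639  0.0502] rot [ 0.04 -0.3   0.22] dist 0.083
```

Request:
{"op": "carry_out", "data": {
  "rows": [-0.008, 0, 0.025, 0, 0, 0, 0.03, -0.016, 0.005, 0.048, 0, 0, 0, 0.03, -0.016, 0.03, 0.05, 0, -0.3, 0.2, 0.03, -0.016, 0.055, 0.05, 0, -0.3, 0.2, 0.03, -0.016, 0.064, 0.05, 0, -0.3, 0.2, 0.03]
}}

```text
clock: 5.05
tcp_pos: [0.4347, -0.3094, 0.0862]
eef_rot: [-0.123, 0.118, 0.698, -0.696]
contact_force: [-1.0, 1.7, -0.9]
opening: 0.501
```

Request:
{"op": "carry_out", "data": {
  "rows": [0, 0, 0, 0, 0, 0, 0.03, 0, 0, 0, 0, 0, 0, 0.03]
}}

```text
clock: 5.22
tcp_pos: [0.4335, -0.3092, 0.0856]
eef_rot: [-0.124, 0.116, 0.698, -0.696]
contact_force: [-0.1, 0.4, 0.2]
opening: 0.503
```

```bash
python3 - <<'E'
from h import *
x,y=NEW["jar"]; go((x,y,.09),row=70.6)
s=Cam("side"); s.crop("pics/s7.png",245,185,90,110,6);c=Cam("top"); c.crop("pics/t7.png",270,140,130,80,6)
E
```

```text
t 5.22 tcp [ 0.4335 -0.3092  0.0856] op 0.503 F [-0.1  0.4  0.2] q [-0.32  0.39 -0.4  -0.   -0.79 -0.02]
shift [-0.0048 -0.0045 -0.0009] rot [ 0.09 -0.2   0.66] dist 0.007
```

View pics/s7.png

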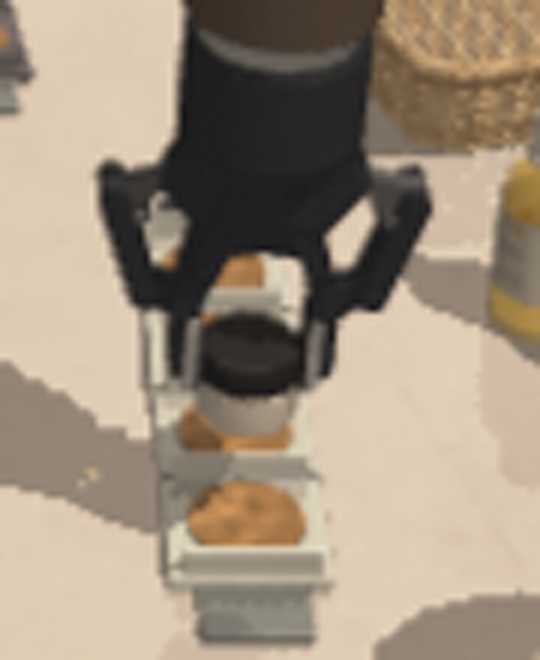

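View pics/t7.png

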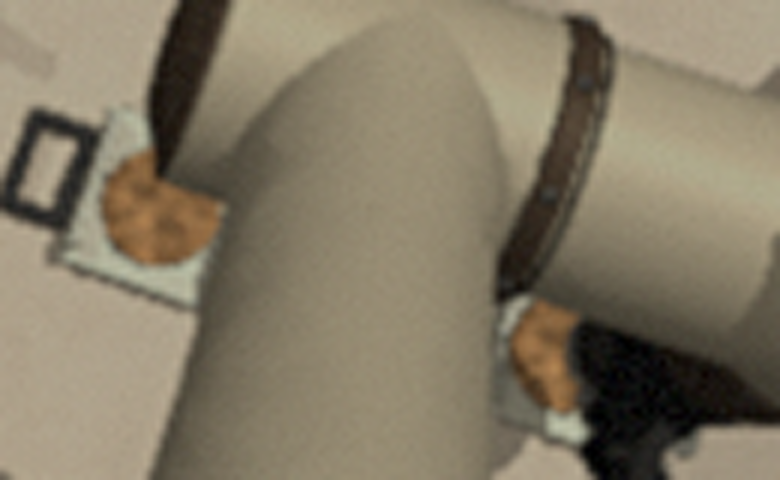

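```bash
python3 - <<'E'
from h import *
s=Cam("side"); print(s.unproj([(244.9+252/6,184.9+345/6)],.0856-.021+.011+.035), s.unproj([(244.9+246/6,184.9+518/6)],.011))
x,y=NEW["jar"]; go((x,y,.022),row=70.6)
E
```

```text
[[ 0.43240305 -0.31285755  0.1106    ]] [[ 0.43839348 -0.30798187  0.011     ]]
t 5.37 tcp [ 0.4356 -0.3095  0.0876] op 0.503 F [-0.3 -0.7 -0.8] q [-0.32  0.39 -0.4  -0.   -0.79 -0.02]
shift [-0.0031  0.0656 -0.0004] rot [ 0.08 -0.14  0.33] dist 0.066
```

Request:
{"op": "carry_out", "data": {
  "rows": [-0.003, 0.015, -0.004, 0, 0, 0.3, 0.03, -0.003, 0.035, -0.004, 0, 0, 0.3, 0.03, -0.003, 0.055, -0.004, 0, 0, 0.3, 0.03, -0.003, 0.063, -0.004, 0, 0, 0.3, 0.03, -0.003, 0.065, -0.004, 0, 0, 0.3, 0.03]
}}

```text
clock: 5.78
tcp_pos: [0.4392, -0.3062, 0.022]
eef_rot: [-0.12, 0.119, 0.697, -0.696]
contact_force: [0.2, 0.0, 0.3]
opening: 0.499
```

Request:
{"op": "carry_out", "data": {
  "rows": [0, 0, 0, 0, 0, 0, 0.03, 0, 0, 0, 0, 0, 0, 0.03]
}}

```text
clock: 5.95
tcp_pos: [0.4401, -0.3065, 0.0231]
eef_rot: [-0.12, 0.12, 0.697, -0.697]
contact_force: [-0.5, 0.4, -0.9]
opening: 0.498
```

```bash
python3 - <<'E'
from h import *
go((.4396,-.3067,.022),row=70.6)
s=Cam("side"); s.crop("pics/s8.png",245,185,90,110,6)
E
```

```text
t 5.95 tcp [ 0.4401 -0.3065  0.0231] op 0.498 F [-0.5  0.4 -0.9] q [-0.31  0.48 -0.45 -0.   -0.63 -0.03]
shift [0.0004 0.0011 0.0003] rot [ 0.06 -0.08  0.  ] dist 0.001
```

View pics/s8.png

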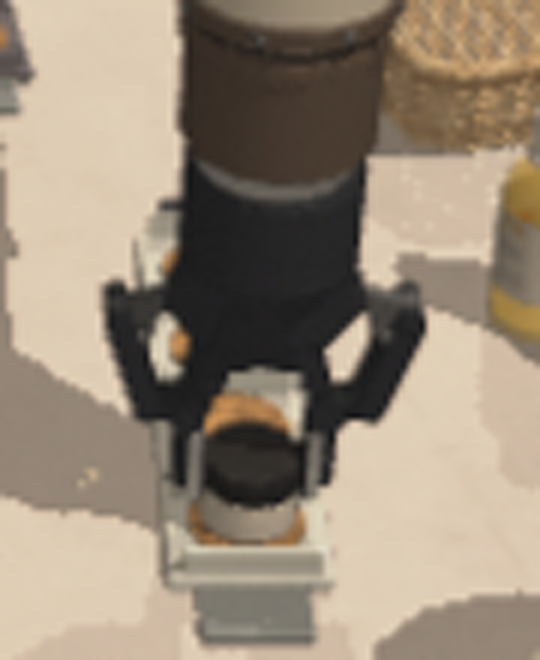

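Request:
{"op": "carry_out", "data": {
  "rows": [0, 0.001, 0, 0, 0, 0, 0.03, 0, 0.002, 0, 0, 0, 0, 0.03, 0, 0.003, 0, 0, 0, 0, 0.03, 0, 0.003, 0, 0, 0, 0, 0.03]
}}

```text
clock: 6.33
tcp_pos: [0.4406, -0.3068, 0.0208]
eef_rot: [-0.119, 0.12, 0.697, -0.697]
contact_force: [-0.2, -0.8, 3.4]
opening: 0.502
```

Request:
{"op": "carry_out", "data": {
  "rows": [0, 0, 0, 0, 0, 0, 0.046, 0, 0, 0, 0, 0, 0, 0.052, 0, 0, 0, 0, 0, 0, 0.065, 0, 0, 0, 0, 0, 0, 0.0854, 0, 0, 0, 0, 0, 0, 0.0854]
}}

```text
clock: 6.75
tcp_pos: [0.4405, -0.3068, 0.0207]
eef_rot: [-0.119, 0.12, 0.697, -0.697]
contact_force: [-0.0, 0.2, -0.3]
opening: 0.99
```

```bash
python3 - <<'E'
from h import *
go((.4396,-.3067,.15),row=70.6)
E
```

```text
t 6.75 tcp [ 0.4405 -0.3068  0.0207] op 0.99 F [-0.   0.2 -0.3] q [-0.31  0.49 -0.46 -0.   -0.63 -0.03]
shift [ 7.000e-04 -1.293e-01  1.000e-04] rot [ 0.06 -0.08 -0.07] dist 0.129
```

Contact felt at 3.4 N, released. Rise and go back for the stick (z≈0.2).

Request:
{"op": "carry_out", "data": {
  "rows": [0, -0.03, 0, 0, 0, 0, 0.0854, 0, -0.07, 0, 0, 0, 0, 0.0854, 0, -0.11, 0, 0, 0, 0, 0.0854, 0, -0.15, 0, 0, 0, 0, 0.0854, 0, -0.17, 0, 0, 0, 0, 0.0854]
}}

```text
clock: 7.17
tcp_pos: [0.442, -0.3079, 0.1962]
eef_rot: [0.116, -0.123, -0.696, 0.698]
contact_force: [0.6, 0.2, 0.5]
opening: 0.998
```

```bash
python3 - <<'E'
from h import *
x,y=OLD["stick"]
go((x,y,.19))
s=Cam("side"); s.crop("pics/s9.png",245,185,90,110,6)
E
```

```text
t 7.17 tcp [ 0.442  -0.3079  0.1962] op 0.998 F [0.6 0.2 0.5] q [-0.31  0.26 -0.26  0.   -1.03 -0.03]
shift [ 0.1464  0.0047 -0.5241] rot [-0.06 -9.03 -0.54] dist 0.544
```

View pics/s9.png

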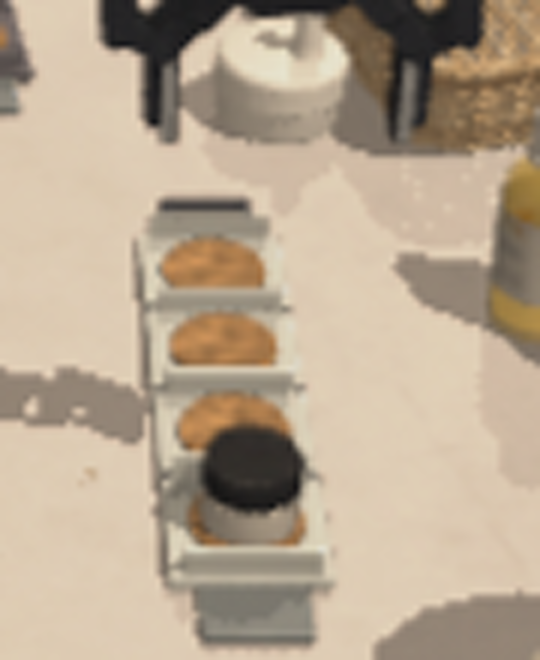

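Request:
{"op": "carry_out", "data": {
  "rows": [0.01, 0, -0.04, 0, -1, 0, 0.0854, 0.021, 0, -0.08, 0, -3, 0, 0.0854, 0.032, 0, -0.12, 0, -5, 0, 0.0854, 0.043, 0, -0.16, 0, -7, 0, 0.0854, 0.055, 0, -0.2, 0, -9, 0, 0.0854]
}}

```text
clock: 7.63
tcp_pos: [0.4575, -0.1001, 0.1976]
eef_rot: [0.059, -0.069, -0.703, 0.706]
contact_force: [0.5, 0.3, -1.0]
opening: 1.002
```

```bash
python3 - <<'E'
from h import *
x,y=OLD["stick"]
go((x,y,.16))
E
```

```text
t 7.63 tcp [ 0.4575 -0.1001  0.1976] op 1.002 F [ 0.5  0.3 -1. ] q [ 0.14  0.14 -0.43  0.01 -0.99 -0.32]
shift [ 0.0402  0.0359 -0.3336] rot [-0.19  0.06 -0.83] dist 0.338
```

Request:
{"op": "carry_out", "data": {
  "rows": [0.005, 0, -0.04, 0, 0, -0.8, 0.0854, 0.01, 0.005, -0.08, 0, 0, -0.8, 0.0854, 0.015, 0.01, -0.12, 0, 0, -0.8, 0.0854, 0.02, 0.015, -0.16, 0, 0, -0.8, 0.0854, 0.025, 0.02, -0.2, 0, 0, -0.8, 0.0854]
}}

```text
clock: 8.05
tcp_pos: [0.4684, 0.1029, 0.1762]
eef_rot: [0.064, -0.064, -0.703, 0.705]
contact_force: [0.7, -0.6, -0.5]
opening: 0.998
```

Request:
{"op": "carry_out", "data": {
  "rows": [0.005, 0.005, -0.04, 0, 0, 0, 0.0854, 0.01, 0.01, -0.08, 0, 0, 0, 0.0854, 0.015, 0.015, -0.115, 0, 0, 0, 0.0854, 0.015, 0.015, -0.13, 0, 0, 0, 0.0854, 0.015, 0.015, -0.133, 0, 0, 0, 0.0854]
}}

```text
clock: 8.47
tcp_pos: [0.4775, 0.2389, 0.1598]
eef_rot: [0.063, -0.062, -0.703, 0.706]
contact_force: [0.6, 1.0, 0.6]
opening: 1.0
```

```bash
python3 - <<'E'
from h import *
x,y=OLD["stick"]
go((x,y,.12))
E
```

```text
t 8.47 tcp [0.4775 0.2389 0.1598] op 1.0 F [0.6 1.  0.6] q [ 0.77  0.3  -0.32  0.   -0.96 -0.95]
shift [-0.0014  0.0398  0.0036] rot [-0.23  0.27  0.  ] dist 0.04
```

Request:
{"op": "carry_out", "data": {
  "rows": [-0.001, 0.03, 0.0036, 0, 0, 0, 0.0854, -0.001, 0.06, 0.0036, 0, 0, 0, 0.0854, -0.001, 0.075, 0.0036, 0, 0, 0, 0.0854, -0.001, 0.08, 0.0036, 0, 0, 0, 0.0854, -0.001, 0.08, 0.0036, 0, 0, 0, 0.0854]
}}

```text
clock: 8.88
tcp_pos: [0.4773, 0.2332, 0.0787]
eef_rot: [0.064, -0.062, -0.702, 0.707]
contact_force: [-0.0, -0.4, 0.4]
opening: 0.998
```

Request:
{"op": "carry_out", "data": {
  "rows": [0, 0, 0, 0, 0, 0, 0.0854, 0, 0, 0, 0, 0, 0, 0.0854]
}}

```text
clock: 9.05
tcp_pos: [0.478, 0.2332, 0.08]
eef_rot: [0.063, -0.063, -0.703, 0.706]
contact_force: [-0.1, -0.1, -0.2]
opening: 0.999
```

```bash
python3 - <<'E'
from h import *
x,y=OLD["stick"]
go((x,y,.022))
for i in range(4): print(np.round(arm.get_obs()["tcp_pos"],4)); Cam("top")
s=Cam("side"); s.crop("pics/s10.png",205,105,110,110,5)
print(s.proj([(x,y,.078),(x,y,.011)]),s.proj(arm.get_obs()["tcp_pos"]))
E
```

```text
t 9.05 tcp [0.478  0.2332 0.08  ] op 0.999 F [-0.1 -0.1 -0.2] q [ 0.76  0.39 -0.41  0.   -0.77 -0.94]
shift [ 0.      0.058  -0.0021] rot [-0.29  0.17  0.03] dist 0.058
[0.478  0.2332 0.08  ]
[0.478  0.2334 0.0801]
[0.478  0.2335 0.0801]
[0.4779 0.2335 0.0799]
[[233.81394614 157.1867001 ]
 [233.82186321 173.88015123]] [[233.76000282 157.01232246]]
```

View pics/s10.png

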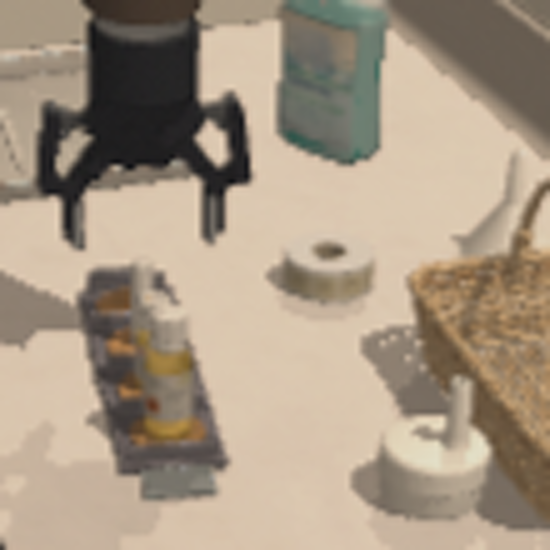

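Request:
{"op": "carry_out", "data": {
  "rows": [0, 0.02, -0.002, 0, 0, 0, 0.0854, 0, 0.04, -0.002, 0, 0, 0, 0.0854, 0, 0.053, -0.002, 0, 0, 0, 0.0854, 0, 0.058, -0.002, 0, 0, 0, 0.07, 0, 0.058, -0.002, 0, 0, 0, 0.05]
}}

```text
clock: 9.72
tcp_pos: [0.4773, 0.2347, 0.0206]
eef_rot: [0.064, -0.062, -0.702, 0.707]
contact_force: [0.3, -0.6, 0.2]
opening: 0.747
```

Request:
{"op": "carry_out", "data": {
  "rows": [0, 0, 0, 0, 0, 0, 0.04, 0, 0, 0, 0, 0, 0, 0.032, 0, 0, 0, 0, 0, 0, 0.026, 0, 0, 0, 0, 0, 0, 0.022, 0, 0, 0, 0, 0, 0, 0.019],
  "force": 20
}}

```text
clock: 10.13
tcp_pos: [0.4776, 0.235, 0.0212]
eef_rot: [0.064, -0.062, -0.702, 0.706]
contact_force: [0.1, 0.0, 0.7]
opening: 0.222
```

Request:
{"op": "carry_out", "data": {
  "rows": [0, 0, 0, 0, 0, 0, 0.014, 0, 0, 0, 0, 0, 0, 0.01, 0, 0, 0, 0, 0, 0, 0.005, 0, 0, 0, 0, 0, 0, 0.005],
  "force": 30
}}

```text
clock: 10.47
tcp_pos: [0.4776, 0.235, 0.0213]
eef_rot: [0.064, -0.062, -0.702, 0.706]
contact_force: [-0.5, -0.9, 0.8]
opening: 0.177
```

```bash
python3 - <<'E'
from h import *
x,y=OLD["stick"]
go((x,y,.022))
s=Cam("side"); s.crop("pics/s11.png",205,105,110,110,5)
E
```

```text
t 10.47 tcp [0.4776 0.235  0.0213] op 0.177 F [-0.5 -0.9  0.8] q [ 0.76  0.48 -0.46  0.   -0.63 -0.94]
shift [-0.0007 -0.0007 -0.0001] rot [-0.36  0.21  0.09] dist 0.001
```

View pics/s11.png

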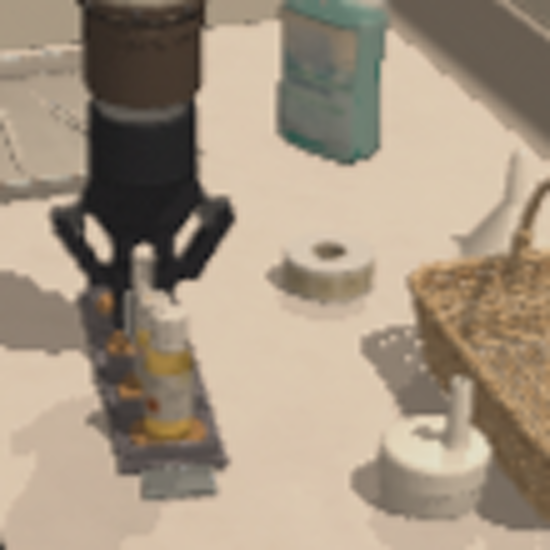

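Request:
{"op": "carry_out", "data": {
  "rows": [0, -0.01, 0, 0, 0, 0, 0.005, 0, -0.04, 0, 0, 0, 0, 0.005, 0, -0.08, 0, 0, 0, 0, 0.005, 0, -0.115, 0, 0, 0, 0, 0.005, 0, -0.13, 0, 0, 0, 0, 0.005]
}}

```text
clock: 10.93
tcp_pos: [0.4801, 0.2372, 0.1573]
eef_rot: [0.061, -0.064, -0.704, 0.704]
contact_force: [-0.3, 1.0, 0.8]
opening: 0.181
```

```bash
python3 - <<'E'
from h import *
x,y=NEW["stick"]; go((x,y,.16),row=70.6)
s=Cam("side"); s.crop("pics/s12.png",205,85,110,110,5)
E
```

```text
t 10.93 tcp [0.4801 0.2372 0.1573] op 0.181 F [-0.3  1.   0.8] q [ 0.76  0.3  -0.32  0.   -0.95 -0.94]
shift [-0.0655 -0.0025  0.4851] rot [ 0.03  9.28 -0.28] dist 0.49
```

View pics/s12.png

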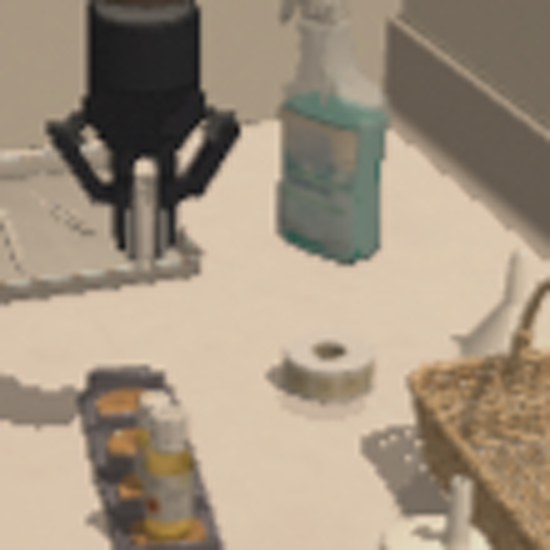

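Stick held upright. Traverse.

Request:
{"op": "carry_out", "data": {
  "rows": [-0.003, 0, 0.02, 0, 1, -0.3, 0.005, -0.007, 0, 0.055, 0, 3, -0.3, 0.005, -0.012, 0, 0.095, 0, 5, -0.3, 0.005, -0.018, 0, 0.135, 0, 7, -0.3, 0.005, -0.0235, 0, 0.175, 0, 9.2, -0.3, 0.005]
}}

```text
clock: 11.4
tcp_pos: [0.4726, 0.0598, 0.1589]
eef_rot: [-0.118, 0.12, 0.698, -0.696]
contact_force: [1.4, 0.1, 0.3]
opening: 0.174
```

```bash
python3 - <<'E'
from h import *
x,y=NEW["stick"]; go((x,y,.16),row=70.6)
E
```

```text
t 11.4 tcp [0.4726 0.0598 0.1589] op 0.174 F [1.4 0.1 0.3] q [ 0.47  0.2  -0.45 -0.   -0.91 -0.8 ]
shift [-0.0907 -0.002   0.2985] rot [ 0.2   0.06 -0.1 ] dist 0.312
```

Request:
{"op": "carry_out", "data": {
  "rows": [-0.011, 0, 0.038, 0, 0, 0, 0.005, -0.022, 0, 0.076, 0, 0, 0, 0.005, -0.034, 0, 0.114, 0, 0, 0, 0.005, -0.046, 0, 0.152, 0, 0, 0, 0.005, -0.058, 0, 0.19, 0, 0, 0, 0.005]
}}

```text
clock: 11.82
tcp_pos: [0.4638, -0.1405, 0.1589]
eef_rot: [-0.118, 0.12, 0.698, -0.696]
contact_force: [1.3, 0.3, -0.5]
opening: 0.178
```

Request:
{"op": "carry_out", "data": {
  "rows": [-0.01, 0, 0.036, 0, 0, 0, 0.005, -0.021, 0, 0.07, 0, 0, 0, 0.005, -0.028, 0, 0.093, 0, 0, 0, 0.005, -0.031, 0, 0.103, 0, 0, 0, 0.005, -0.032, 0, 0.106, 0, 0, 0, 0.005]
}}

```text
clock: 12.23
tcp_pos: [0.4584, -0.2526, 0.1585]
eef_rot: [-0.119, 0.121, 0.698, -0.696]
contact_force: [-0.0, 0.8, -0.4]
opening: 0.18
```

```bash
python3 - <<'E'
from h import *
x,y=NEW["stick"]; go((x,y,.06),row=70.6)
E
```

```text
t 12.23 tcp [ 0.4584 -0.2526  0.1585] op 0.18 F [-0.   0.8 -0.4] q [-0.2   0.28 -0.34 -0.   -0.94 -0.14]
shift [-0.0005  0.0985 -0.0006] rot [ 0.22 -0.09 -0.11] dist 0.099
```

Request:
{"op": "carry_out", "data": {
  "rows": [0, 0.03, -0.001, 0, 0, 0, 0.005, 0, 0.065, -0.001, 0, 0, 0, 0.005, 0, 0.088, -0.001, 0, 0, 0, 0.005, 0, 0.097, -0.001, 0, 0, 0, 0.005, 0, 0.099, -0.001, 0, 0, 0, 0.005]
}}

```text
clock: 12.65
tcp_pos: [0.458, -0.2501, 0.0579]
eef_rot: [-0.12, 0.119, 0.698, -0.696]
contact_force: [0.7, -0.1, -0.1]
opening: 0.179
```

Request:
{"op": "carry_out", "data": {
  "rows": [0, 0, 0, 0, 0, 0, 0.005, 0, 0, 0, 0, 0, 0, 0.005]
}}

```text
clock: 12.82
tcp_pos: [0.4591, -0.2498, 0.0591]
eef_rot: [-0.119, 0.119, 0.698, -0.696]
contact_force: [0.0, -0.5, -0.0]
opening: 0.178
```

```bash
python3 - <<'E'
from h import *
x,y=NEW["stick"]; go((x,y,.023),row=70.6)
s=Cam("side"); s.crop("pics/s13.png",245,185,90,110,6); b=arm.get_obs()["tcp_pos"][2]-.0212+.011
P=s.proj([(x,y,b+.067),(x,y,b)]); print((P-[245,185])*6)
E
```

```text
t 12.82 tcp [ 0.4591 -0.2498  0.0591] op 0.178 F [ 0.  -0.5 -0. ] q [-0.19  0.41 -0.46 -0.01 -0.7  -0.14]
shift [-0.0009  0.0361  0.0021] rot [0.2  0.07 0.01] dist 0.036
[[250.55257302 240.56716882]
 [241.47158145 362.99365572]]
```

View pics/s13.png

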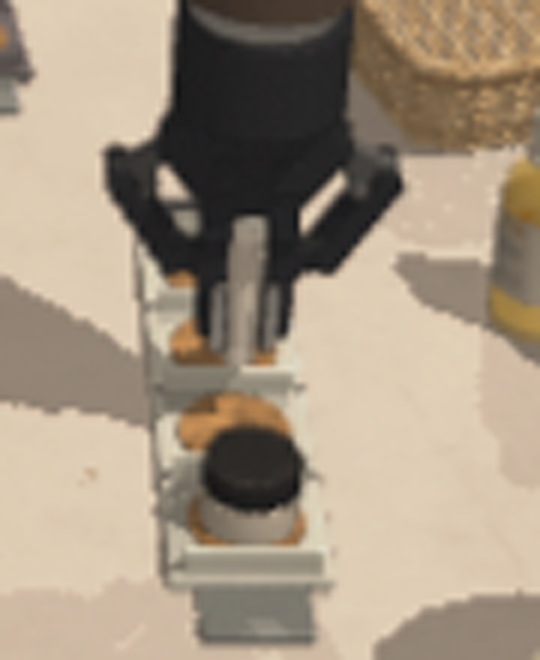

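Request:
{"op": "carry_out", "data": {
  "rows": [-0.001, 0.012, 0.002, 0, 0, 0, 0.005, -0.001, 0.024, 0.002, 0, 0, 0, 0.005, -0.001, 0.033, 0.002, 0, 0, 0, 0.005, -0.001, 0.036, 0.002, 0, 0, 0, 0.005, -0.001, 0.036, 0.002, 0, 0, 0, 0.005]
}}

```text
clock: 13.28
tcp_pos: [0.4595, -0.252, 0.0233]
eef_rot: [-0.119, 0.119, 0.698, -0.696]
contact_force: [-0.5, -1.0, 0.0]
opening: 0.182
```

Request:
{"op": "carry_out", "data": {
  "rows": [0, 0.001, 0, 0, 0, 0, 0.005, 0, 0.002, 0, 0, 0, 0, 0.005, 0, 0.003, 0, 0, 0, 0, 0.005, 0, 0.003, 0, 0, 0, 0, 0.005]
}}

```text
clock: 13.62
tcp_pos: [0.4601, -0.2521, 0.0213]
eef_rot: [-0.118, 0.119, 0.698, -0.696]
contact_force: [-0.9, 0.2, 3.6]
opening: 0.182
```

```bash
python3 - <<'E'
from h import *
x,y=NEW["stick"]; go((x,y,.023),row=70.6)
s=Cam("side"); s.crop("pics/s14.png",245,185,90,110,6); b=.011
P=s.proj([(x,y,b+.067),(x,y,b)]); print((P-[245,185])*6)
E
```

```text
t 13.62 tcp [ 0.4601 -0.2521  0.0213] op 0.182 F [-0.9  0.2  3.6] q [-0.19  0.47 -0.48 -0.01 -0.61 -0.14]
shift [ 0.0008 -0.0017  0.0001] rot [ 0.2   0.08 -0.09] dist 0.002
[[245.30537233 311.30794004]
 [236.51975994 429.75223676]]
```

View pics/s14.png

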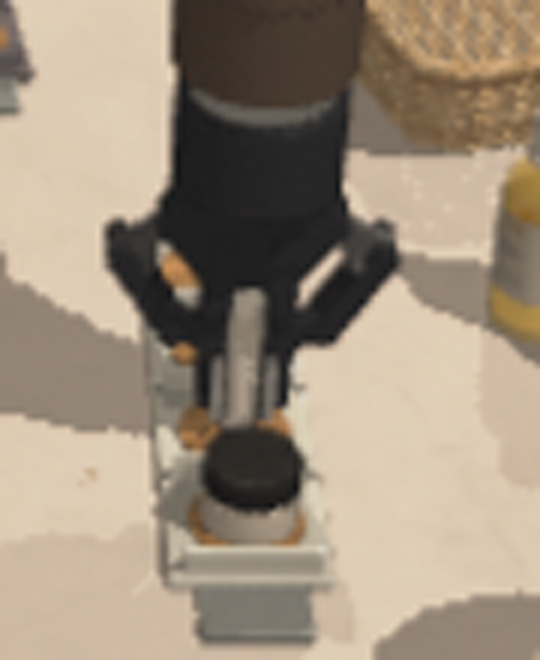

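Request:
{"op": "carry_out", "data": {
  "rows": [0, 0, 0, 0, 0, 0, 0.017, 0, 0, 0, 0, 0, 0, 0.02, 0, 0, 0, 0, 0, 0, 0.025, 0, 0, 0, 0, 0, 0, 0.035, 0, 0, 0, 0, 0, 0, 0.05]
}}

```text
clock: 14.08
tcp_pos: [0.4599, -0.2521, 0.0211]
eef_rot: [-0.118, 0.119, 0.698, -0.696]
contact_force: [0.7, -0.2, -0.3]
opening: 0.533
```

Request:
{"op": "carry_out", "data": {
  "rows": [0, 0, 0, 0, 0, 0, 0.065, 0, 0, 0, 0, 0, 0, 0.08, 0, 0, 0, 0, 0, 0, 0.0854, 0, -0.03, 0, 0, 0, 0, 0.0854, 0, -0.07, 0, 0, 0, 0, 0.0854]
}}

```text
clock: 14.5
tcp_pos: [0.457, -0.2516, 0.0885]
eef_rot: [-0.122, 0.116, 0.698, -0.696]
contact_force: [1.3, 0.3, -0.9]
opening: 0.999
```

Request:
{"op": "carry_out", "data": {
  "rows": [0, -0.03, 0, 0, 0, 0, 0.0854, 0, -0.07, 0, 0, 0, 0, 0.0854, 0, -0.1, 0, 0, 0, 0, 0.0854, 0, -0.11, 0, 0, 0, 0, 0.0854]
}}

```text
clock: 14.83
tcp_pos: [0.4601, -0.2531, 0.2041]
eef_rot: [-0.118, 0.119, 0.698, -0.696]
contact_force: [0.3, -0.1, 0.5]
opening: 1.002
```

```bash
python3 - <<'E'
from h import *
x,y=OLD["small"]; go((x,y,.18))
s=Cam("side"); s.crop("pics/s15.png",245,185,90,110,6)
E
```

```text
t 14.83 tcp [ 0.4601 -0.2531  0.2041] op 1.002 F [ 0.3 -0.1  0.5] q [-0.2   0.24 -0.28 -0.   -1.05 -0.14]
shift [ 0.1349  0.0249 -0.405 ] rot [ 0.13 -8.91 -0.12] dist 0.428
```

View pics/s15.png

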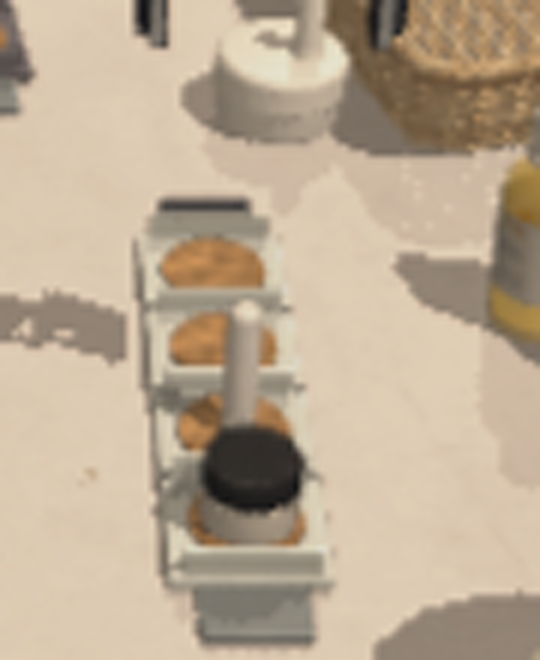

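Request:
{"op": "carry_out", "data": {
  "rows": [0.012, 0, -0.037, 0, -1, 0, 0.0854, 0.024, 0, -0.074, 0, -3, 0, 0.0854, 0.037, 0, -0.111, 0, -5, 0, 0.0854, 0.05, 0, -0.15, 0, -7, 0, 0.0854, 0.063, 0, -0.189, 0, -8.9, 0, 0.0854]
}}

```text
clock: 15.3
tcp_pos: [0.4621, -0.0523, 0.203]
eef_rot: [-0.064, 0.064, 0.705, -0.703]
contact_force: [0.8, 0.5, 0.2]
opening: 0.996
```

```bash
python3 - <<'E'
from h import *
x,y=OLD["small"]; go((x,y,.16))
E
```

```text
t 15.3 tcp [ 0.4621 -0.0523  0.203 ] op 0.996 F [0.8 0.5 0.2] q [ 0.24  0.14 -0.41 -0.   -1.02 -0.42]
shift [ 0.0361  0.0435 -0.2232] rot [ 0.12  0.01 -0.01] dist 0.23
```

Request:
{"op": "carry_out", "data": {
  "rows": [0.006, 0, -0.04, 0, 0, 0, 0.0854, 0.012, 0, -0.08, 0, 0, 0, 0.0854, 0.019, 0, -0.12, 0, 0, 0, 0.0854, 0.026, 0, -0.16, 0, 0, 0, 0.0854, 0.032, 0.005, -0.195, 0, 0, 0, 0.0854]
}}

```text
clock: 15.72
tcp_pos: [0.4652, 0.1477, 0.198]
eef_rot: [-0.063, 0.064, 0.705, -0.703]
contact_force: [0.3, -0.5, -1.0]
opening: 1.0
```

Request:
{"op": "carry_out", "data": {
  "rows": [0.003, 0.01, -0.02, 0, 0, 0, 0.0854, 0.004, 0.03, -0.026, 0, 0, 0, 0.0854, 0.004, 0.04, -0.028, 0, 0, 0, 0.0854, 0.004, 0.04, -0.028, 0, 0, 0, 0.0854]
}}

```text
clock: 16.05
tcp_pos: [0.4641, 0.1751, 0.1545]
eef_rot: [0.066, -0.061, -0.703, 0.705]
contact_force: [0.2, -0.3, -0.4]
opening: 1.0
```

```bash
python3 - <<'E'
from h import *
x,y=OLD["small"]; go((x,y,.08))
E
```

```text
t 16.05 tcp [0.4641 0.1751 0.1545] op 1.0 F [ 0.2 -0.3 -0.4] q [ 0.69  0.24 -0.41 -0.   -0.92 -0.87]
shift [-0.0033  0.0745  0.0005] rot [-0.19  0.09  0.32] dist 0.075
```

Request:
{"op": "carry_out", "data": {
  "rows": [-0.003, 0.03, 0.0005, 0, 0, 0.3, 0.0854, -0.003, 0.055, 0.0005, 0, 0, 0.3, 0.0854, -0.003, 0.07, 0.0005, 0, 0, 0.3, 0.0854, -0.003, 0.0745, 0.0005, 0, 0, 0.3, 0.0854, -0.003, 0.0745, 0.0005, 0, 0, 0.3, 0.0854]
}}

```text
clock: 16.47
tcp_pos: [0.4662, 0.1725, 0.0792]
eef_rot: [0.065, -0.063, -0.702, 0.706]
contact_force: [-0.2, -0.7, 0.9]
opening: 0.997
```

Request:
{"op": "carry_out", "data": {
  "rows": [0, 0, 0, 0, 0, 0, 0.0854, 0, 0, 0, 0, 0, 0, 0.0854]
}}

```text
clock: 16.63
tcp_pos: [0.4671, 0.1726, 0.0805]
eef_rot: [0.064, -0.064, -0.703, 0.706]
contact_force: [0.3, 0.3, 0.1]
opening: 1.0
```

```bash
python3 - <<'E'
from h import *
x,y=OLD["small"]; go((x,y,.032))
s=Cam("side"); s.crop("pics/s16.png",205,105,110,110,5)
E
```

```text
t 16.63 tcp [0.4671 0.1726 0.0805] op 1.0 F [0.3 0.3 0.1] q [ 0.68  0.34 -0.5   0.   -0.73 -0.87]
shift [ 0.0005  0.0485 -0.0013] rot [-0.22 -0.01  0.02] dist 0.049
```

View pics/s16.png

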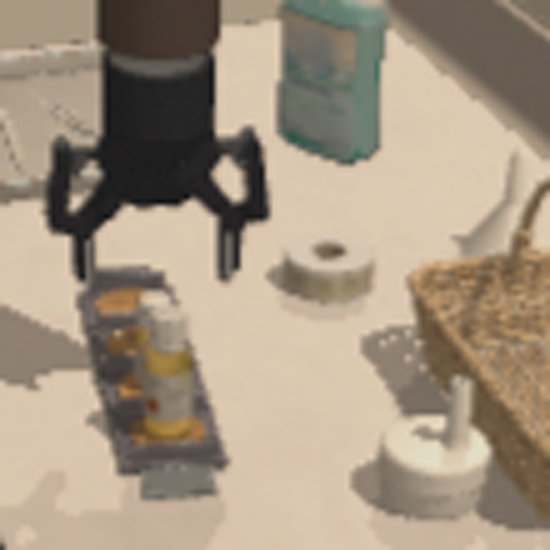

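Aligned. Descend and grip.

Request:
{"op": "carry_out", "data": {
  "rows": [0.0005, 0.02, -0.001, 0, 0, 0, 0.0854, 0.0005, 0.035, -0.001, 0, 0, 0, 0.0854, 0.0005, 0.046, -0.001, 0, 0, 0, 0.0854, 0.0005, 0.0485, -0.001, 0, 0, 0, 0.07, 0.0005, 0.0485, -0.001, 0, 0, 0, 0.05]
}}

```text
clock: 17.1
tcp_pos: [0.4668, 0.1737, 0.0322]
eef_rot: [0.064, -0.064, -0.703, 0.705]
contact_force: [0.4, -1.0, 0.0]
opening: 0.746
```

Request:
{"op": "carry_out", "data": {
  "rows": [0, 0, 0, 0, 0, 0, 0.04, 0, 0, 0, 0, 0, 0, 0.034, 0, 0, 0, 0, 0, 0, 0.03, 0, 0, 0, 0, 0, 0, 0.027, 0, 0, 0, 0, 0, 0, 0.022]
}}

```text
clock: 17.52
tcp_pos: [0.4671, 0.1739, 0.033]
eef_rot: [0.064, -0.064, -0.703, 0.705]
contact_force: [-0.6, -0.2, 4.8]
opening: 0.301
```

Request:
{"op": "carry_out", "data": {
  "rows": [0, 0, 0, 0, 0, 0, 0.015, 0, 0, 0, 0, 0, 0, 0.01, 0, 0, 0, 0, 0, 0, 0.01]
}}

```text
clock: 17.77
tcp_pos: [0.4672, 0.174, 0.033]
eef_rot: [0.064, -0.064, -0.703, 0.705]
contact_force: [0.1, 0.6, 1.4]
opening: 0.3
```

```bash
python3 - <<'E'
from h import *
x,y=OLD["small"]; go((x,y,.032))
s=Cam("side"); s.crop("pics/s17.png",205,105,110,110,5)
E
```

```text
t 17.77 tcp [0.4672 0.174  0.033 ] op 0.3 F [0.1 0.6 1.4] q [ 0.68  0.42 -0.54  0.   -0.61 -0.87]
shift [0.0003 0.001  0.0002] rot [-0.16  0.02 -0.05] dist 0.001
```

View pics/s17.png

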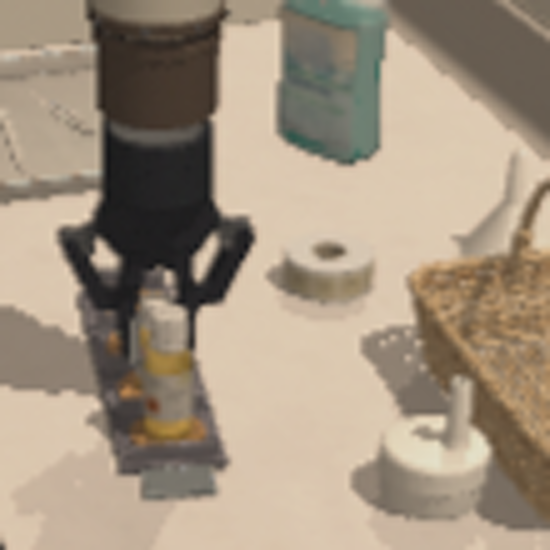

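Request:
{"op": "carry_out", "data": {
  "rows": [0, -0.01, 0, 0, 0, 0, 0.01, 0, -0.04, 0, 0, 0, 0, 0.01, 0, -0.08, 0, 0, 0, 0, 0.01, 0, -0.115, 0, 0, 0, 0, 0.01, 0, -0.13, 0, 0, 0, 0, 0.01]
}}

```text
clock: 18.23
tcp_pos: [0.4691, 0.1755, 0.1677]
eef_rot: [-0.061, 0.066, 0.705, -0.704]
contact_force: [0.2, 0.7, -0.2]
opening: 0.302
```

```bash
python3 - <<'E'
from h import *
x,y=NEW["small"]; go((x,y,.17),row=70.6)
s=Cam("side"); s.crop("pics/s18.png",205,85,110,110,5)
E
```

```text
t 18.23 tcp [0.4691 0.1755 0.1677] op 0.302 F [ 0.2  0.7 -0.2] q [ 0.69  0.23 -0.39  0.   -0.94 -0.87]
shift [-0.0767 -0.0025  0.361 ] rot [ 0.16  9.08 -0.38] dist 0.369
```

View pics/s18.png

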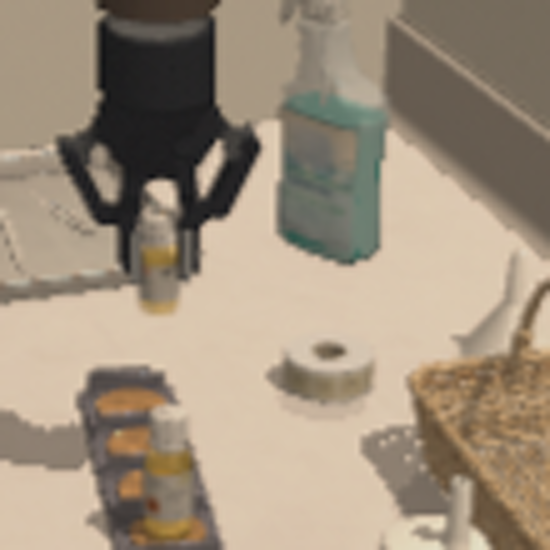

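Request:
{"op": "carry_out", "data": {
  "rows": [-0.004, 0, 0.02, 0, 1, -0.4, 0.01, -0.012, 0, 0.055, 0, 3, -0.4, 0.01, -0.02, 0, 0.095, 0, 5, -0.4, 0.01, -0.028, 0, 0.135, 0, 7, -0.4, 0.01, -0.037, 0, 0.175, 0, 9.1, -0.4, 0.01]
}}

```text
clock: 18.7
tcp_pos: [0.4742, -0.0044, 0.1683]
eef_rot: [-0.119, 0.12, 0.699, -0.695]
contact_force: [0.6, 0.4, 0.5]
opening: 0.296
```

```bash
python3 - <<'E'
from h import *
x,y=NEW["small"]; go((x,y,.17),row=70.6)
E
```

```text
t 18.7 tcp [ 0.4742 -0.0044  0.1683] op 0.296 F [0.6 0.4 0.5] q [ 0.33  0.19 -0.44 -0.   -0.94 -0.67]
shift [-0.0683 -0.0026  0.1763] rot [ 0.29 -0.04 -0.04] dist 0.189
```

Request:
{"op": "carry_out", "data": {
  "rows": [-0.014, 0, 0.036, 0.3, 0, 0, 0.01, -0.028, 0, 0.072, 0.3, 0, 0, 0.01, -0.042, 0, 0.108, 0.3, 0, 0, 0.01, -0.055, 0, 0.142, 0.3, 0, 0, 0.01, -0.064, 0, 0.166, 0.3, 0, 0, 0.01]
}}

```text
clock: 19.12
tcp_pos: [0.4785, -0.1848, 0.1668]
eef_rot: [0.12, -0.12, -0.697, 0.697]
contact_force: [-0.0, 0.2, 0.4]
opening: 0.301
```

```bash
python3 - <<'E'
from h import *
x,y=NEW["small"]; go((x,y,.07),row=70.6)
E
```

```text
t 19.12 tcp [ 0.4785 -0.1848  0.1668] op 0.301 F [-0.   0.2  0.4] q [-0.05  0.26 -0.36  0.   -0.96 -0.29]
shift [-0.0042  0.0968  0.0076] rot [-0.03 -0.16  0.02] dist 0.097
```

Request:
{"op": "carry_out", "data": {
  "rows": [-0.002, 0.015, 0.006, 0, 0, 0, 0.01, -0.004, 0.045, 0.0076, 0, 0, 0, 0.01, -0.004, 0.075, 0.0076, 0, 0, 0, 0.01, -0.004, 0.093, 0.0076, 0, 0, 0, 0.01, -0.004, 0.097, 0.0076, 0, 0, 0, 0.01]
}}

```text
clock: 19.53
tcp_pos: [0.4765, -0.1932, 0.0658]
eef_rot: [0.124, -0.117, -0.697, 0.697]
contact_force: [-0.9, 0.4, -1.6]
opening: 0.302
```

Request:
{"op": "carry_out", "data": {
  "rows": [0, 0, 0, 0, 0, 0, 0.01, 0, 0, 0, 0, 0, 0, 0.01]
}}

```text
clock: 19.7
tcp_pos: [0.4764, -0.1931, 0.0657]
eef_rot: [0.124, -0.117, -0.697, 0.697]
contact_force: [-0.2, -0.8, -1.1]
opening: 0.301
```

```bash
python3 - <<'E'
from h import *
x,y=NEW["small"]; go((x,y,.035),row=70.6)
E
```

```text
t 19.7 tcp [ 0.4764 -0.1931  0.0657] op 0.301 F [-0.2 -0.8 -1.1] q [-0.07  0.39 -0.47 -0.   -0.72 -0.27]
shift [-0.0037  0.0306 -0.001 ] rot [-0.13 -0.24  0.57] dist 0.031
```

Request:
{"op": "carry_out", "data": {
  "rows": [-0.003, 0.01, -0.001, 0, 0, 0.5, 0.01, -0.0035, 0.02, -0.001, 0, 0, 0.5, 0.01, -0.0035, 0.028, -0.001, 0, 0, 0.5, 0.01, -0.0035, 0.0305, -0.001, 0, 0, 0.5, 0.01, -0.0035, 0.0305, -0.001, 0, 0, 0.5, 0.01]
}}

```text
clock: 20.12
tcp_pos: [0.4793, -0.1932, 0.0347]
eef_rot: [0.122, -0.12, -0.696, 0.698]
contact_force: [-0.9, 0.4, -0.7]
opening: 0.299
```

Request:
{"op": "carry_out", "data": {
  "rows": [0, 0.001, 0, 0, 0, 0, 0.01, 0, 0.002, 0, 0, 0, 0, 0.01, 0, 0.003, 0, 0, 0, 0, 0.01, 0, 0.003, 0, 0, 0, 0, 0.01]
}}

```text
clock: 20.45
tcp_pos: [0.4796, -0.1933, 0.033]
eef_rot: [0.121, -0.12, -0.696, 0.698]
contact_force: [-1.8, 1.0, 6.1]
opening: 0.301
```

```bash
python3 - <<'E'
from h import *
x,y=NEW["small"]; go((x,y,.033),row=70.6)
s=Cam("side"); s.crop("pics/s19.png",245,165,90,110,6)
E
```

```text
t 20.45 tcp [ 0.4796 -0.1933  0.033 ] op 0.301 F [-1.8  1.   6.1] q [-0.07  0.44 -0.49  0.   -0.63 -0.28]
shift [-0.0003 -0.      0.    ] rot [-0.16 -0.2   0.09] dist 0.0
```

View pics/s19.png

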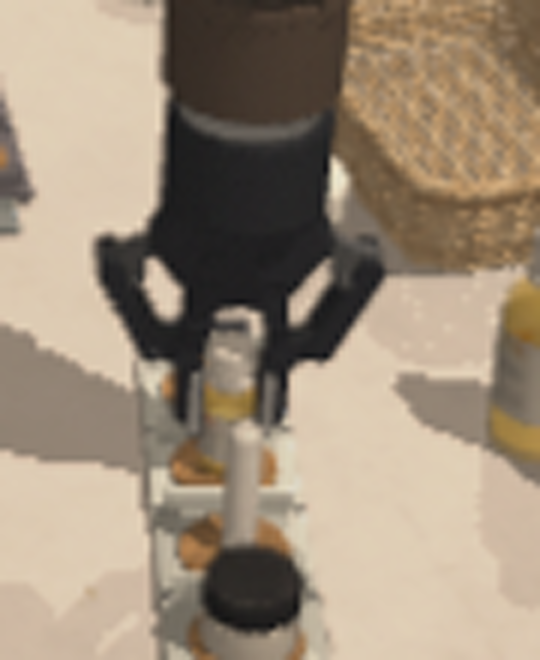

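On the pad (6 N). Release and rise.

Request:
{"op": "carry_out", "data": {
  "rows": [0, 0, 0, 0, 0, 0, 0.028, 0, 0, 0, 0, 0, 0, 0.032, 0, 0, 0, 0, 0, 0, 0.038, 0, 0, 0, 0, 0, 0, 0.05, 0, 0, 0, 0, 0, 0, 0.065]
}}

```text
clock: 20.92
tcp_pos: [0.4796, -0.1933, 0.0329]
eef_rot: [0.121, -0.12, -0.696, 0.698]
contact_force: [-0.8, -0.4, -0.0]
opening: 0.709
```

Request:
{"op": "carry_out", "data": {
  "rows": [0, 0, 0, 0, 0, 0, 0.08, 0, 0, 0, 0, 0, 0, 0.0854, 0, 0, 0, 0, 0, 0, 0.0854, 0, -0.03, 0, 0, 0, 0, 0.0854, 0, -0.07, 0, 0, 0, 0, 0.0854]
}}

```text
clock: 21.33
tcp_pos: [0.4769, -0.1928, 0.1003]
eef_rot: [0.125, -0.117, -0.696, 0.698]
contact_force: [1.7, 0.2, 0.4]
opening: 1.002
```

Request:
{"op": "carry_out", "data": {
  "rows": [0, -0.03, 0, 0, 0, 0, 0.0854, 0, -0.07, 0, 0, 0, 0, 0.0854, 0, -0.1, 0, 0, 0, 0, 0.0854, 0, -0.11, 0, 0, 0, 0, 0.0854]
}}

```text
clock: 21.67
tcp_pos: [0.4807, -0.1933, 0.2159]
eef_rot: [0.121, -0.12, -0.696, 0.698]
contact_force: [-0.1, 0.1, 0.4]
opening: 1.003
```

```bash
python3 - <<'E'
from h import *
x,y=OLD["medium"]; go((x,y,.2))
s=Cam("side"); s.crop("pics/s20.png",245,185,90,110,6)
x,y=NEW["small"];print((s.proj([(x,y,.081),(x,y,.011)])-[245,185])*6)
E
```

```text
t 21.67 tcp [ 0.4807 -0.1933  0.2159] op 1.003 F [-0.1  0.1  0.4] q [-0.07  0.22 -0.28  0.   -1.08 -0.28]
shift [ 0.1264  0.015  -0.2802] rot [-0.2  -9.19  0.07] dist 0.308
[[234.16575598 225.13624737]
 [225.67995269 346.24482821]]
```

View pics/s20.png

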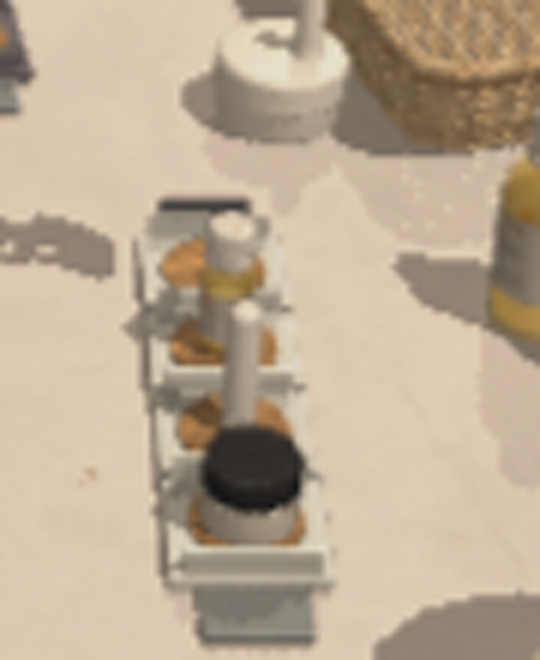

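Request:
{"op": "carry_out", "data": {
  "rows": [0.016, 0, -0.035, 0, -1, 0, 0.0854, 0.032, 0, -0.07, 0, -3, 0, 0.0854, 0.048, 0, -0.106, 0, -5, 0, 0.0854, 0.064, 0, -0.142, 0, -7, 0, 0.0854, 0.08, 0, -0.178, 0, -9.1, 0, 0.0854]
}}

```text
clock: 22.13
tcp_pos: [0.4638, 0.0026, 0.2139]
eef_rot: [0.066, -0.063, -0.703, 0.705]
contact_force: [0.9, 0.2, 0.1]
opening: 1.001
```

```bash
python3 - <<'E'
from h import *
x,y=OLD["medium"]; go((x,y,.19))
E
```

```text
t 22.13 tcp [0.4638 0.0026 0.2139] op 1.001 F [0.9 0.2 0.1] q [ 0.36  0.13 -0.4   0.   -1.06 -0.54]
shift [ 0.0281  0.0236 -0.1071] rot [-0.21 -0.06  0.21] dist 0.113
```

Request:
{"op": "carry_out", "data": {
  "rows": [0.01, 0, -0.038, 0, 0, 0, 0.0854, 0.02, 0, -0.075, 0, 0, 0, 0.0854, 0.027, 0.005, -0.1, 0, 0, 0, 0.0854, 0.028, 0.02, -0.107, 0, 0, 0, 0.0854, 0.028, 0.045, -0.107, 0, 0, 0, 0.0854]
}}

```text
clock: 22.55
tcp_pos: [0.4564, 0.1156, 0.1689]
eef_rot: [0.063, -0.063, -0.704, 0.705]
contact_force: [-0.1, 0.4, -1.2]
opening: 1.003
```

```bash
python3 - <<'E'
from h import *
x,y=OLD["medium"]; go((x,y,.1))
E
```

```text
t 22.55 tcp [0.4564 0.1156 0.1689] op 1.003 F [-0.1  0.4 -1.2] q [ 0.59  0.18 -0.45  0.   -0.94 -0.77]
shift [0.0004 0.0689 0.0027] rot [-0.05  0.18  0.01] dist 0.069
```

Request:
{"op": "carry_out", "data": {
  "rows": [0, 0.03, 0.0027, 0, 0, 0, 0.0854, 0, 0.055, 0.0027, 0, 0, 0, 0.0854, 0, 0.067, 0.0027, 0, 0, 0, 0.0854, 0, 0.069, 0.0027, 0, 0, 0, 0.0854, 0, 0.069, 0.0027, 0, 0, 0, 0.0854]
}}

```text
clock: 22.97
tcp_pos: [0.455, 0.1123, 0.0985]
eef_rot: [0.064, -0.062, -0.703, 0.705]
contact_force: [0.8, -0.7, 0.9]
opening: 1.0
```

Request:
{"op": "carry_out", "data": {
  "rows": [0, 0, 0, 0, 0, 0, 0.0854, 0, 0, 0, 0, 0, 0, 0.0854]
}}

```text
clock: 23.13
tcp_pos: [0.4554, 0.1126, 0.0991]
eef_rot: [0.064, -0.062, -0.703, 0.705]
contact_force: [-0.0, 0.1, -0.2]
opening: 1.008
```

```bash
python3 - <<'E'
from h import *
x,y=OLD["medium"]; go((x,y,.042))
s=Cam("side"); s.crop("pics/s21.png",205,105,110,110,5)
E
```

```text
t 23.13 tcp [0.4554 0.1126 0.0991] op 1.008 F [-0.   0.1 -0.2] q [ 0.59  0.27 -0.54  0.   -0.76 -0.77]
shift [-0.0001  0.0571 -0.0006] rot [-0.15  0.17  0.11] dist 0.057
```

View pics/s21.png

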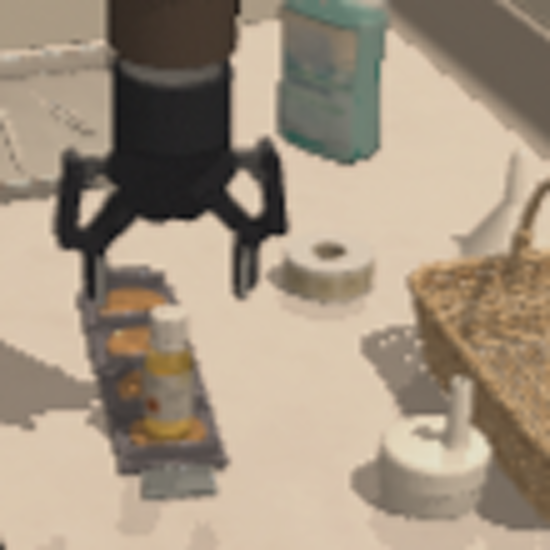

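Request:
{"op": "carry_out", "data": {
  "rows": [0, 0.02, -0.0005, 0, 0, 0, 0.0854, 0, 0.04, -0.0005, 0, 0, 0, 0.0854, 0, 0.053, -0.0005, 0, 0, 0, 0.0854, 0, 0.057, -0.0005, 0, 0, 0, 0.07, 0, 0.057, -0.0005, 0, 0, 0, 0.055]
}}

```text
clock: 23.6
tcp_pos: [0.4553, 0.1128, 0.0421]
eef_rot: [0.064, -0.062, -0.703, 0.705]
contact_force: [0.1, -0.3, -0.3]
opening: 0.746
```

Request:
{"op": "carry_out", "data": {
  "rows": [0, 0, 0, 0, 0, 0, 0.046, 0, 0, 0, 0, 0, 0, 0.04, 0, 0, 0, 0, 0, 0, 0.036, 0, 0, 0, 0, 0, 0, 0.033, 0, 0, 0, 0, 0, 0, 0.025]
}}

```text
clock: 24.02
tcp_pos: [0.4558, 0.1132, 0.043]
eef_rot: [0.063, -0.063, -0.704, 0.705]
contact_force: [-1.9, 0.6, 5.6]
opening: 0.378
```

Request:
{"op": "carry_out", "data": {
  "rows": [0, 0, 0, 0, 0, 0, 0.02, 0, 0, 0, 0, 0, 0, 0.02, 0, 0, 0, 0, 0, 0, 0.02],
  "force": 35
}}

```text
clock: 24.27
tcp_pos: [0.4558, 0.1132, 0.0431]
eef_rot: [0.063, -0.063, -0.704, 0.705]
contact_force: [-0.8, 0.6, 1.8]
opening: 0.38
```

```bash
python3 - <<'E'
from h import *
x,y=OLD["medium"]; go((x,y,.042))
s=Cam("side"); s.crop("pics/s22.png",205,105,110,110,5)
E
```

```text
t 24.27 tcp [0.4558 0.1132 0.0431] op 0.38 F [-0.8  0.6  1.8] q [ 0.59  0.37 -0.6   0.   -0.61 -0.77]
shift [0.0003 0.0011 0.0002] rot [-0.1   0.19  0.05] dist 0.001
```

View pics/s22.png

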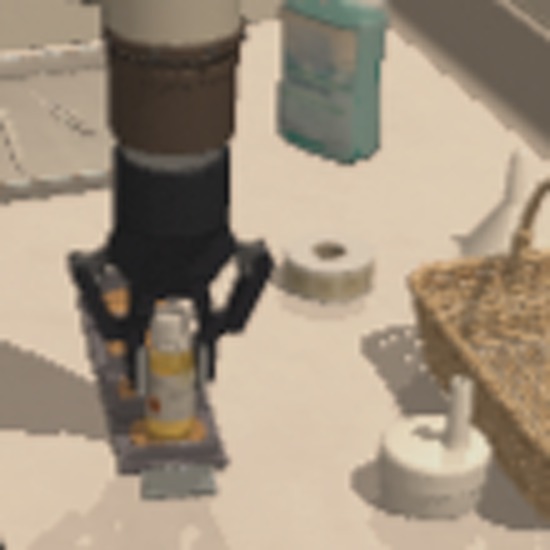

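Held (0.38 → 32.5 mm ≈ 34 mm medium). Lift.

Request:
{"op": "carry_out", "data": {
  "rows": [0, -0.01, 0, 0, 0, 0, 0.02, 0, -0.04, 0, 0, 0, 0, 0.02, 0, -0.08, 0, 0, 0, 0, 0.02, 0, -0.115, 0, 0, 0, 0, 0.02, 0, -0.13, 0, 0, 0, 0, 0.02]
}}

```text
clock: 24.73
tcp_pos: [0.4581, 0.1143, 0.1776]
eef_rot: [-0.061, 0.065, 0.705, -0.704]
contact_force: [1.4, 0.8, -1.4]
opening: 0.38
```

```bash
python3 - <<'E'
from h import *
x,y=NEW["medium"]; go((x,y,.175),row=70.6)
E
```

```text
t 24.73 tcp [0.4581 0.1143 0.1776] op 0.38 F [ 1.4  0.8 -1.4] q [ 0.59  0.17 -0.44  0.   -0.95 -0.77]
shift [-0.0855  0.0025  0.2376] rot [ 0.17  9.24 -0.3 ] dist 0.253
```

Request:
{"op": "carry_out", "data": {
  "rows": [-0.006, 0, 0.016, 0, 1, -0.3, 0.02, -0.018, 0, 0.05, 0, 3, -0.3, 0.02, -0.031, 0, 0.086, 0, 5, -0.3, 0.02, -0.044, 0, 0.122, 0, 7, -0.3, 0.02, -0.057, 0, 0.158, 0, 9.2, -0.3, 0.02]
}}

```text
clock: 25.15
tcp_pos: [0.486, -0.0528, 0.1774]
eef_rot: [-0.119, 0.119, 0.698, -0.696]
contact_force: [1.3, 1.2, 0.0]
opening: 0.379
```

```bash
python3 - <<'E'
from h import *
x,y=NEW["medium"]; go((x,y,.175),row=70.6)
E
```

```text
t 25.15 tcp [ 0.486  -0.0528  0.1774] op 0.379 F [1.3 1.2 0. ] q [ 0.22  0.2  -0.4  -0.   -0.97 -0.56]
shift [-0.0407  0.0021  0.0725] rot [ 0.17 -0.01  0.03] dist 0.083
```

Request:
{"op": "carry_out", "data": {
  "rows": [-0.017, 0, 0.032, 0, 0, 0, 0.02, -0.031, 0, 0.056, 0, 0, 0, 0.02, -0.039, 0.005, 0.07, 0, 0, 0, 0.02, -0.0405, 0.03, 0.0725, 0, 0, 0, 0.02, -0.0405, 0.06, 0.0725, 0, 0, 0, 0.02]
}}

```text
clock: 25.57
tcp_pos: [0.5017, -0.136, 0.1179]
eef_rot: [-0.118, 0.122, 0.698, -0.695]
contact_force: [-0.3, 1.3, -1.0]
opening: 0.38
```

```bash
python3 - <<'E'
from h import *
x,y=NEW["medium"]; go((x,y,.06),row=70.6)
E
```

```text
t 25.57 tcp [ 0.5017 -0.136   0.1179] op 0.38 F [-0.3  1.3 -1. ] q [ 0.05  0.32 -0.41 -0.   -0.84 -0.39]
shift [ 0.002   0.0579 -0.0005] rot [ 0.27 -0.16 -0.26] dist 0.058
```

Request:
{"op": "carry_out", "data": {
  "rows": [0.001, 0.02, 0, 0, 0, -0.3, 0.02, 0.002, 0.04, 0, 0, 0, -0.3, 0.02, 0.002, 0.054, 0, 0, 0, -0.3, 0.02, 0.002, 0.058, 0, 0, 0, -0.3, 0.02, 0.002, 0.058, 0, 0, 0, -0.3, 0.02]
}}

```text
clock: 25.98
tcp_pos: [0.4992, -0.1353, 0.0585]
eef_rot: [-0.121, 0.119, 0.698, -0.695]
contact_force: [0.2, -0.3, -0.1]
opening: 0.373
```

```bash
python3 - <<'E'
from h import *
x,y=NEW["medium"]; go((x,y,.045),row=70.6)
s=Cam("side"); s.crop("pics/s23.png",245,165,90,110,6)
E
```

```text
t 25.98 tcp [ 0.4992 -0.1353  0.0585] op 0.373 F [ 0.2 -0.3 -0.1] q [ 0.05  0.4  -0.47 -0.01 -0.7  -0.38]
shift [-0.0009  0.0135 -0.0009] rot [ 0.19 -0.17  0.23] dist 0.014
```

View pics/s23.png

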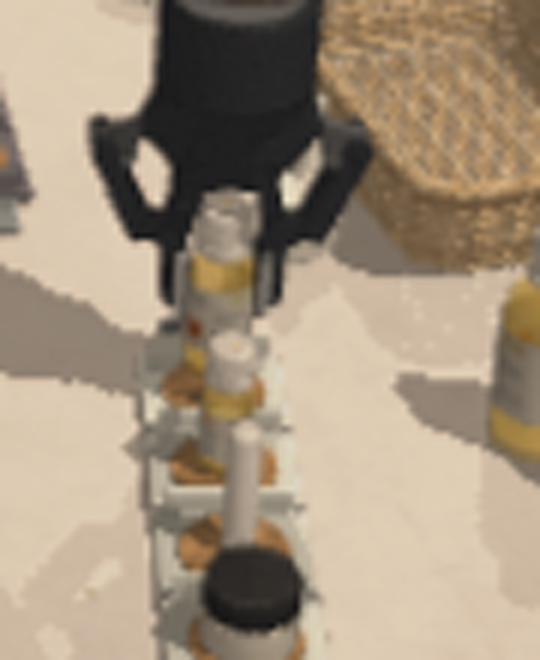

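Request:
{"op": "carry_out", "data": {
  "rows": [0, 0.005, -0.001, 0, 0, 0.2, 0.02, -0.001, 0.01, -0.001, 0, 0, 0.2, 0.02, -0.001, 0.0135, -0.001, 0, 0, 0.2, 0.02, -0.001, 0.015, -0.001, 0, 0, 0.2, 0.02, -0.001, 0.0165, -0.001, 0, 0, 0.2, 0.02]
}}

```text
clock: 26.45
tcp_pos: [0.5015, -0.1346, 0.0431]
eef_rot: [-0.119, 0.121, 0.698, -0.696]
contact_force: [0.4, 0.4, 0.8]
opening: 0.378
```

```bash
python3 - <<'E'
from h import *
x,y=NEW["medium"]; go((x,y,.043),row=70.6)
E
```

```text
t 26.45 tcp [ 0.5015 -0.1346  0.0431] op 0.378 F [0.4 0.4 0.8] q [ 0.05  0.43 -0.48 -0.   -0.66 -0.39]
shift [0.0011 0.0001 0.0005] rot [ 0.24 -0.14 -0.13] dist 0.001
```

Request:
{"op": "carry_out", "data": {
  "rows": [0, 0.001, 0, 0, 0, 0, 0.02, 0, 0.0015, 0, 0, 0, 0, 0.02, 0, 0.002, 0, 0, 0, 0, 0.02, 0, 0.002, 0, 0, 0, 0, 0.02]
}}

```text
clock: 26.78
tcp_pos: [0.5016, -0.1345, 0.043]
eef_rot: [-0.119, 0.121, 0.698, -0.696]
contact_force: [-3.1, 1.6, 13.0]
opening: 0.379
```

Request:
{"op": "carry_out", "data": {
  "rows": [0, 0, 0, 0, 0, 0, 0.036, 0, 0, 0, 0, 0, 0, 0.04, 0, 0, 0, 0, 0, 0, 0.046, 0, 0, 0, 0, 0, 0, 0.058, 0, 0, 0, 0, 0, 0, 0.07]
}}

```text
clock: 27.2
tcp_pos: [0.5015, -0.1345, 0.0428]
eef_rot: [-0.119, 0.121, 0.698, -0.696]
contact_force: [0.5, 0.3, -0.3]
opening: 0.798
```

Request:
{"op": "carry_out", "data": {
  "rows": [0, 0, 0, 0, 0, 0, 0.08, 0, 0, 0, 0, 0, 0, 0.0854, 0, 0, 0, 0, 0, 0, 0.0854, 0, -0.03, 0, 0, 0, 0, 0.0854, 0, -0.07, 0, 0, 0, 0, 0.0854]
}}

```text
clock: 27.62
tcp_pos: [0.4985, -0.1347, 0.1102]
eef_rot: [-0.122, 0.118, 0.698, -0.696]
contact_force: [0.4, 0.3, 0.2]
opening: 0.999
```

Request:
{"op": "carry_out", "data": {
  "rows": [0, -0.03, 0, 0, 0, 0, 0.0854, 0, -0.07, 0, 0, 0, 0, 0.0854, 0, -0.1, 0, 0, 0, 0, 0.0854, 0, -0.11, 0, 0, 0, 0, 0.0854]
}}

```text
clock: 27.95
tcp_pos: [0.5016, -0.1354, 0.2258]
eef_rot: [-0.118, 0.121, 0.698, -0.696]
contact_force: [0.5, 0.4, 0.9]
opening: 0.995
```

```bash
python3 - <<'E'
from h import *
go((.4,.2,.25))
E
```

```text
t 27.95 tcp [ 0.5016 -0.1354  0.2258] op 0.995 F [0.5 0.4 0.9] q [ 0.05  0.21 -0.26 -0.   -1.1  -0.39]
shift [ 0.2076 -0.024  -0.2824] rot [ 0.15 -9.09 -0.18] dist 0.351
```

Retreat out of the top view to verify.

Request:
{"op": "carry_out", "data": {
  "rows": [0.022, 0, -0.03, 0, 0, 0, 0.0854, 0.044, 0, -0.06, 0, 0, 0, 0.0854, 0.067, 0, -0.092, 0, 0, 0, 0.0854, 0.09, 0, -0.124, 0, 0, 0, 0.0854, 0.113, 0, -0.156, 0, 0, 0, 0.0854]
}}

```text
clock: 28.37
tcp_pos: [0.446, 0.0506, 0.2256]
eef_rot: [-0.119, 0.121, 0.698, -0.696]
contact_force: [0.3, 0.6, -0.2]
opening: 0.999
```

Request:
{"op": "carry_out", "data": {
  "rows": [0.02, 0, -0.032, 0, 0, 0, 0.0854, 0.04, 0, -0.066, 0, 0, 0, 0.0854, 0.06, 0, -0.1, 0, 0, 0, 0.0854, 0.075, 0, -0.125, 0, 0, 0, 0.0854, 0.08, 0, -0.13, 0, 0, 0, 0.0854]
}}

```text
clock: 28.78
tcp_pos: [0.4134, 0.2034, 0.2254]
eef_rot: [-0.117, 0.12, 0.698, -0.696]
contact_force: [-0.9, -0.2, -0.0]
opening: 0.998
```

Request:
{"op": "carry_out", "data": {
  "rows": [0, 0, 0, 0, 0, 0, 0.0854, 0, 0, 0, 0, 0, 0, 0.0854, 0, 0, 0, 0, 0, 0, 0.0854]
}}

```text
clock: 29.03
tcp_pos: [0.4133, 0.2025, 0.225]
eef_rot: [-0.118, 0.12, 0.698, -0.696]
contact_force: [-0.9, -0.5, 0.3]
opening: 1.001
```

```bash
python3 - <<'E'
from h import *
go((.4,.2,.25))
s=Cam("side"); s.crop("pics/s24.png",245,165,90,110,5);c=Cam("top"); c.crop("pics/t24.png",255,140,150,85,5)
H=dict(medium=.103,small=.081,stick=.078,jar=.046)
for k,(x,y) in NEW.items():
    print(k,((c.proj((x,y,H[k]))-[255,140])*5+2).round(), ((s.proj((x,y,H[k]))-[245,165])*5+2).round())
E
```

```text
t 29.03 tcp [0.4133 0.2025 0.225 ] op 1.001 F [-0.9 -0.5  0.3] q [ 0.81  0.1  -0.39  0.   -1.07 -1.15]
shift [ 0.0117 -0.0251  0.0067] rot [ 0.13 -8.94 -0.12] dist 0.028
medium [[229. 150.]] [[190. 196.]]
small [[344. 199.]] [[197. 290.]]
stick [[463. 242.]] [[206. 361.]]
jar [[566. 290.]] [[212. 484.]]
```

View pics/t24.png

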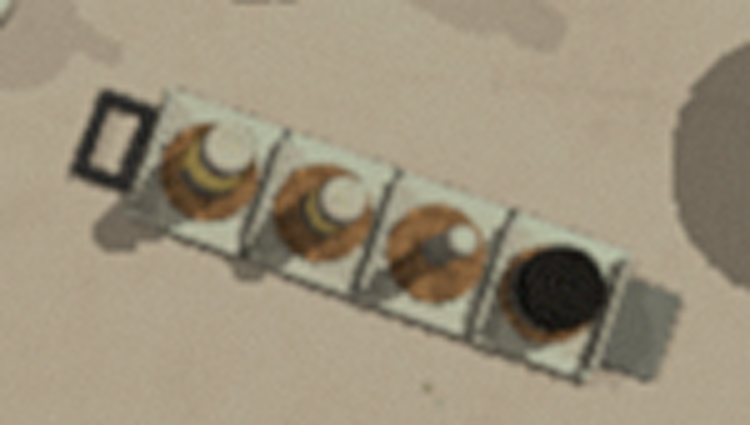

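View pics/s24.png

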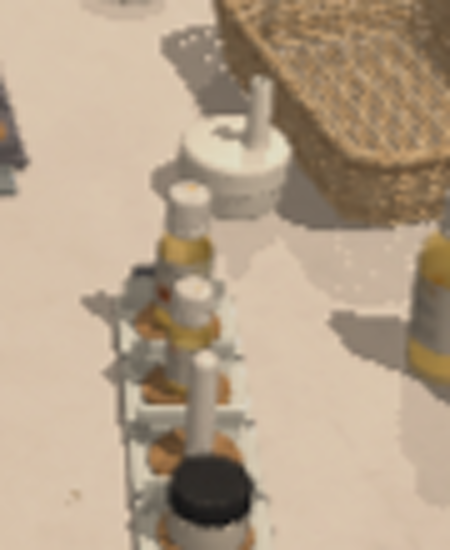

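```bash
python3 - <<'E'
from bench import arm
print(arm.close_job())
E
```

```text
the job is handed in; nothing more can be done
None
```

I moved all four samples into the metal rack in reverse order and handed the job in at about 29 s. Counting from the new rack's loop, the row is now medium bottle, small bottle, stick, jar. In the old rack the jar was nearest the loop and the medium bottle farthest.

**Last checks:**
- **Position:** in the top view, the sample tops lay within about 3 px of their computed positions in a 5× enlargement. That is about 2 mm or less from each pocket centre.
- **Upright:** all four looked upright in the side view. No sample tipped at any point.
- **Contact:** each sample touched its pad with about 3 to 13 N before release. The gripper was clear of everything at the end.

**Disagreement:** the two cameras put the empty pads up to about 6 mm apart along the row. I took this as walls hiding part of the pads in the side view, and worked from the top view. No check failed, and the system gave no verdict.

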